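Turn the flanged stubs over in the flipper fixture

ROBOT

A 6-joint arm with a two-finger parallel gripper is mounted at the origin on a cart in front of the work surface, level with it; the furniture and walls round the work are solid. World frame = base frame: x ahead of the robot, y to its left, z up, the work surface at z = 0. Lengths are in m, angles in rad, forces in N, time in s.
With the tool pointing down it reaches from about 0.3 to 1 m from the base axis. Payload 5.1 kg.
Tool frame: the origin (TCP) lies midway between the tips of the shut fingers; the grasp point (between the pads) lies 19 mm behind it; z points along the fingers, y is the direction in which the jaws open and shut (so a half turn about z gives the same grasp; the last joint's range is limited). The gripper opens to 95 mm and grips with 3 to 60 N. Pads are 20 mm wide; open, the fingers measure 119 mm over their backs; the gripper's body (75 mm by 180 mm) begins 59 mm behind the grasp point.
Start: joints at [-1.272, 0.124, 1.65, -0, 1.367, -0.083], TCP at [0.242, -0.603, 0.215] pointing down, gripper open.
Joint ranges: [-2.61, 2.61], [-1.02, 2.33], [0.03, 2.71], [-1.35, 4.49], [0.32, 2.68], [-2.91, 2.91]. Speed limits (rad/s): [2.57, 2.57, 3.14, 3.14, 3.14, 3.14].

INTERFACE

Orientations are given as [roll, pitch, yaw] about the fixed x, y, z axes, in that order (R = Rz(yaw) Ry(pitch) Rx(roll)).
In Python, from rig import arm, solver, camera, hand_in, read_time_s, read_joint_positions, read_qd, read_effort, read_position, read_ee_rot, read_contact_force, read_ft_torque, read_width gives the robot as it stands. Calls block until the motion is done:
- arm.movep(position, orientation): joint-space move of the TCP to a pose.
- arm.movel(position, orientation=None, max_speed=0.15): straight line of the TCP; orientation=None keeps the orientation; max_speed is the mean speed in m/s.
- arm.move_joints(angles): joint-space move.
- arm.gripper_to(opening, f_grip=None): finger opening in m; f_grip is the grip in N (None keeps the last); returns when the fingers have stopped.
- arm.dwell(seconds).
- solver.ik(position, orientation): joint angles nearest the present ones, or None.
- camera(name): name is "scene" or "side" or "wrist"; returns a dict with "frame" (400x640x3 uint8, red, green, blue), "camera_matrix" (3x3 intrinsics, pixels), "position" and "attitude" of the camera in the world; the wrist camera has in their place "tool_from_camera" (4x4, takes a point from camera to tool coordinates, whose origin is the TCP and whose axes are the flange's). Camera axes: x right, y up, looking along -z (the intrinsics and any distortion apply to the point x, -y, -z); pixel columns grow to the right and rows downward; lengths in m; the calibration is good to about 2 mm. The wrist camera is an equidistant fisheye: a pixel r from the principal point sees the ray r / f radians off the axis. A picture is of the moment at which its call begins: read the wrist's pose just before it. There is no depth.
A pose or a line that the arm cannot do raises arm.PlanningError and nothing moves.
- hand_in(): hands the job in, once; it reports no verdict.
Readings, each from a call of its own:
- read_time_s(): time.
- read_joint_positions(): joint angles.
- read_qd(): joint speeds.
- read_effort(): joint torques, N m.
- read_position(): TCP position.
- read_ee_rot(): TCP orientation.
- read_contact_force(): force on the tool from outside, world axes, zero at the start.
- read_ft_torque(): the same for the moment, N m.
- read_width(): finger opening in m.
Only numpy, scipy, OpenCV 4.12 (cv2) and the standard library are available. Lean on these libraries where they do the work, as an engineer would, in place of code of your own. Each camera call takes 0.05 s, during which the arm holds its last target.

TASK

Turn all the loose flanged stubs lying on the trolley face-down with the flipper fixture: push its bifold cover fully open along its rail, seat every stub flat in a pocket of the flipper leaf with its tube up, then swing the leaf right over so that the stubs drop tube-down into the nests. Swing the empty leaf all the way back, then fold the cover down shut over the nests again. Leave the other things on the trolley where they are.

Things in the scene. Friction and masses are not known exactly. Their poses are not given: they have to be found in the camera images.
- stub_0_mid (a point): flanged stub: square steel flange 60x60x10 mm with a round tube stub (26 mm diameter, 24 mm high) in the middle of its face, 34 mm high in all, 0.16 kg; this point is its centre, 17 mm above its back (under) face; z points from the flange out along the tube, x and y along the flange's sides. Stands tube up at the start. Two or three of the three stubs are present, all alike
- stub_1_mid (a point): second flanged stub, same as the first
- stub_2_mid (a point): third flanged stub, same as the first
- pocket_0 (a point): floor centre of the first of three 66x66 mm pockets (walls 10 mm high, 78 mm apart) in the grey flipper leaf; z out of the pocket, x along the hinge, y from hinge to handle. A stub sits in it square, tube up. A steel keeper bar on each wall across the hinge line (16 mm above the floor, 35 mm or more from the centre) turns over the flange by itself during the swing and lets go at its ends; fingers closing across the hinge line clear them
- pocket_1 (a point): floor centre of the middle pocket, axes as the first; a stub that is not down flat blocks the keeper bars
- pocket_2 (a point): floor centre of the third pocket, axes as the first
- flipper (a joint): angle of the flipper leaf: 0 lying on its loading side, 3.14 swung right over on the nests. It turns about the level hinge line; it falls to the nearer side, gently damped, when let go
- flipper_hinge (a point): middle of the leaf's hinge line, 60 mm above the trolley, fixed to the base; x along the hinge away from the robot, y to the loading side, z up
- flipper_handle (a point): middle of the black round handle bar on the leaf's free edge: 14 mm in diameter, 80 mm free length, parallel to the hinge and 148 mm from it; free space 50 mm wide between it and the leaf's edge; 60 mm above the trolley when the leaf lies on either side; its z is that of the leaf
- nest_0 (a point): middle of the first of three 68x68 mm nests on the far side of the hinge from the loading side, on its two ledges, 34 mm above the trolley; z up. A turned stub's flange face lies on the ledges with the tube hanging in the slot between them, so that its centre is 7 mm below this point. Ridged walls 8 mm high that lead in
- nest_1 (a point): middle of the second nest, as the first
- nest_2 (a point): middle of the third nest, as the first
- cover (a joint): angle of the bifold cover's first panel: 0 shut (both panels a low ridge over the nests), 1.28 folded fully open at the far end. It stays where it is left; the second panel follows along the rail. The fold moves on an arc of radius 145 mm about a level axis along the fixture's y; the line from that axis to the fold points to the robot (fixture's -x) and rises 0.22 rad + this value above level
- cover_bar (a point): middle of the black round bar at the fold of the cover (16 mm in diameter, 56 mm long, parallel to the fixture's y axis), sticking out on the side away from the flipper's loading side; push it or hold it here
- gauge_mid (a point): plug gauge, a stepped steel pin 48 mm wide and 98 mm high, bystander; this point is its middle
- seals_mid (a point): small brown carton 61x76 mm and 42 mm high, bystander; this point is its middle
Mind the look-alikes: they are no part of the job. Leave any yellow look-alike of the part that bears stub_2_mid alone.

How it is judged:
By the outcome, as a careful person would: the job done as asked, in the order asked, and still so for the second after the job is handed in, with the robot touching nothing.
Of stub_0, stub_1, stub_2 only 2 to 3 are there at a start; the rules pass over those that are not, and their reading is None.
At some moment in a run one of stub_0, stub_1, stub_2 may be knocked a few centimetres aside while the robot is not near it.
Once in a run the grip may slacken for a moment while it holds something.
It also fails if it takes over 210 s, if anything falls off the work surface, if the arm or the gripper's body presses on something with over 40 N, if the wrist force passes 120 N, or if a joint passes its speed limit or range.

## Working session

There is one attempt and no reset: what is moved stays moved. The work goes in short steps, each a Python script; the robot and the scene stay as the last script left them, time stands still between calls to the robot, and variables do not carry over. Pictures are saved under pics/ and viewed, and the job is handed in when it is done.

```bash
ls; mkdir -p pics
python3 - <<'E'
from rig import *
import cv2
for n in("scene","side","wrist"):
    c=camera(n); cv2.imwrite(f"pics/{n}0.png",c["frame"][:,:,::-1])
    print(n,{k:v for k,v in c.items() if k!="frame"})
print(read_time_s(),read_position(),read_ee_rot(),read_width())
E
```

```text
pics
scene {'camera_matrix': array([[502.56841242,   0.        , 326.36877104],
       [  0.        , 502.56841242, 199.80629611],
       [  0.        ,   0.        ,   1.        ]]), 'position': array([-0.28376495,  1.08563521,  1.07412169]), 'attitude': array([ 0.92905005, -0.01006977, -2.45977655])}
side {'camera_matrix': array([[490.7651658 ,   0.        , 323.86615906],
       [  0.        , 490.7651658 , 201.58251011],
       [  0.        ,   0.        ,   1.        ]]), 'position': array([0.59285155, 1.28399122, 1.09610249]), 'attitude': array([0.89498174, 0.01282342, 3.10268955])}
wrist {'camera_matrix': array([[309.70691629,   0.        , 317.08641091],
       [  0.        , 309.70691629, 197.48733589],
       [  0.        ,   0.        ,   1.        ]]), 'tool_from_camera': array([[ 7.75068778e-04,  9.65350280e-01,  2.60956388e-01,
         7.32553814e-02],
       [ 9.99999222e-01, -1.00339468e-03,  7.41729909e-04,
         2.60126509e-04],
       [ 9.77871426e-04,  2.60955610e-01, -9.65350306e-01,
        -1.70284499e-01],
       [ 0.00000000e+00,  0.00000000e+00,  0.00000000e+00,
         1.00000000e+00]])}
0.15 [ 0.24200682 -0.60272464  0.21366438] [-3.13995869e+00 -1.16274005e-04  3.81793112e-01] 0.09504517863837392
```

View pics/scene0.png

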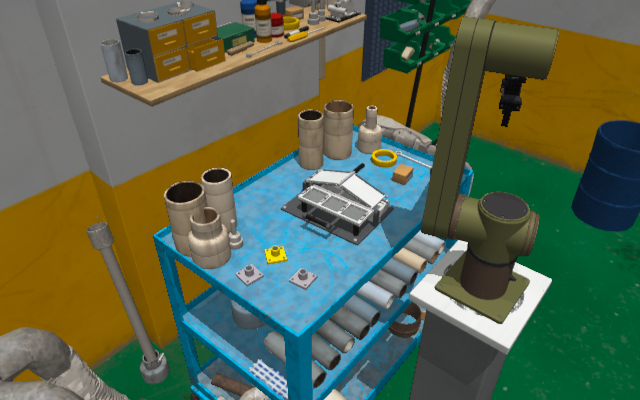

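View pics/side0.png

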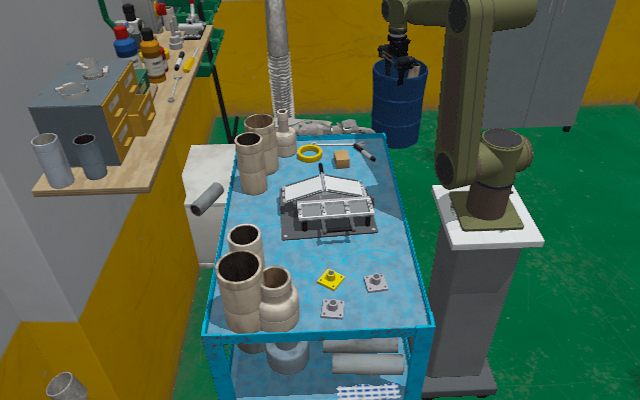

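View pics/wrist0.png

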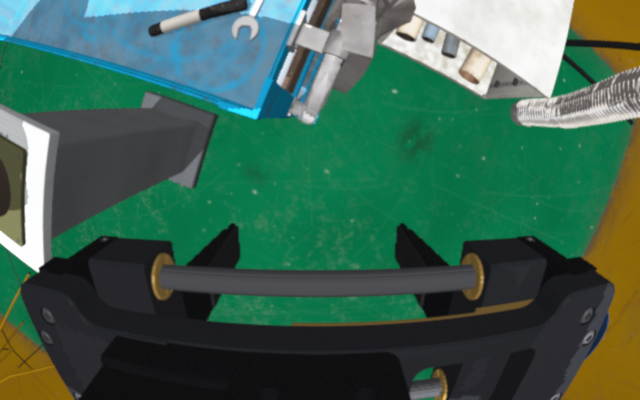

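```bash
cat > h.py <<'E'
from rig import *
import numpy as np, cv2
from scipy.spatial.transform import Rotation as Ro
def cam(n):
    if n=="wrist":
        p=np.array(read_position()); R=Ro.from_euler('xyz',read_ee_rot()).as_matrix()
        c=camera(n); T=np.array(c["tool_from_camera"])
        c["P"]=p+R@T[:3,3]; c["R"]=R@T[:3,:3]
    else:
        c=camera(n); c["P"]=np.array(c["position"]); c["R"]=Ro.from_euler('xyz',c["attitude"]).as_matrix()
    c["n"]=n; return c
def ray(c,uv):
    K=c["camera_matrix"]; x=(uv[0]-K[0,2])/K[0,0]; y=(uv[1]-K[1,2])/K[1,1]
    if c["n"]=="wrist":
        r=np.hypot(x,y); s=np.sin(r)/r if r>1e-9 else 1
        d=np.array([x*s,-y*s,-np.cos(r)])
    else: d=np.array([x,-y,-1.]); d/=np.linalg.norm(d)
    return c["R"]@d
def onz(c,uv,z):
    d=ray(c,uv); return c["P"]+d*(z-c["P"][2])/d[2]
def proj(c,X):
    K=c["camera_matrix"]; p=c["R"].T@(np.asarray(X)-c["P"]); p=np.array([p[0],-p[1],-p[2]])
    if c["n"]=="wrist":
        rr=np.hypot(p[0],p[1]); th=np.arctan2(rr,p[2]); q=p[:2]/max(rr,1e-9)*th
    else: q=p[:2]/p[2]
    return np.array([K[0,0]*q[0]+K[0,2],K[1,1]*q[1]+K[1,2]])
def tri(obs):
    A=np.zeros((3,3));b=np.zeros(3)
    for c,uv in obs:
        d=ray(c,uv);M=np.eye(3)-np.outer(d,d);A+=M;b+=M@c["P"]
    X=np.linalg.solve(A,b)
    return X,[np.linalg.norm((np.eye(3)-np.outer(ray(c,uv),ray(c,uv)))@(X-c["P"])) for c,uv in obs]
def save(c,name,box=None,s=1):
    f=c["frame"][:,:,::-1]
    if box: f=f[box[1]:box[3],box[0]:box[2]]
    f=cv2.resize(f,None,fx=s,fy=s,interpolation=cv2.INTER_CUBIC); cv2.imwrite("pics/"+name+".png",f)
E
python3 - <<'E'
from h import *
import pickle
a=cam("scene");b=cam("side")
pickle.dump((a,b),open("c0.pkl","wb"))
save(a,"sc1",(220,220,340,300),6); save(a,"sc2",(270,150,410,250),5.5)
save(b,"sd1",(300,255,400,330),7); save(b,"sd2",(265,135,395,245),5.4)
E
```

```text
(no output)
```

View pics/sc1.png

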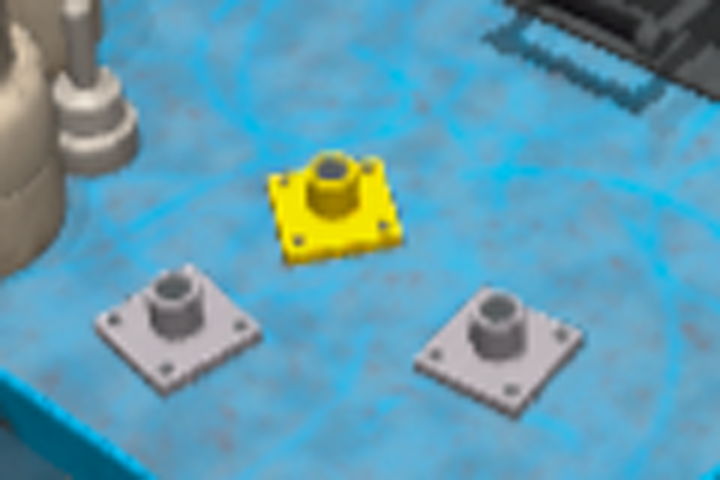

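View pics/sc2.png

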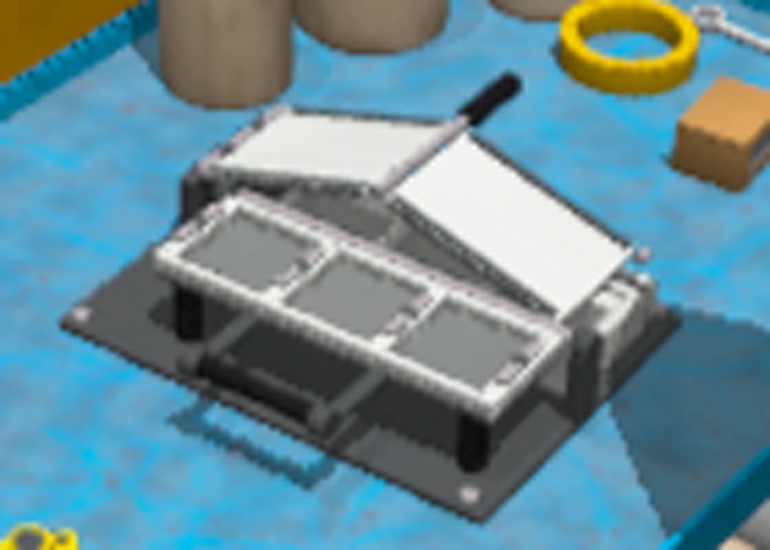

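View pics/sd1.png

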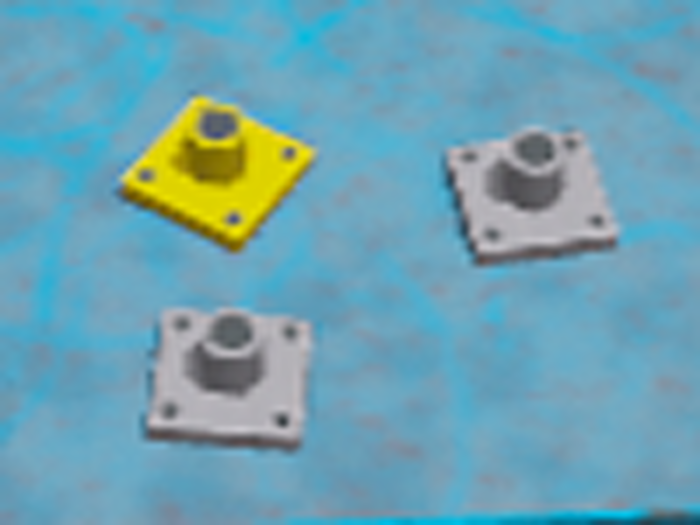

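View pics/sd2.png

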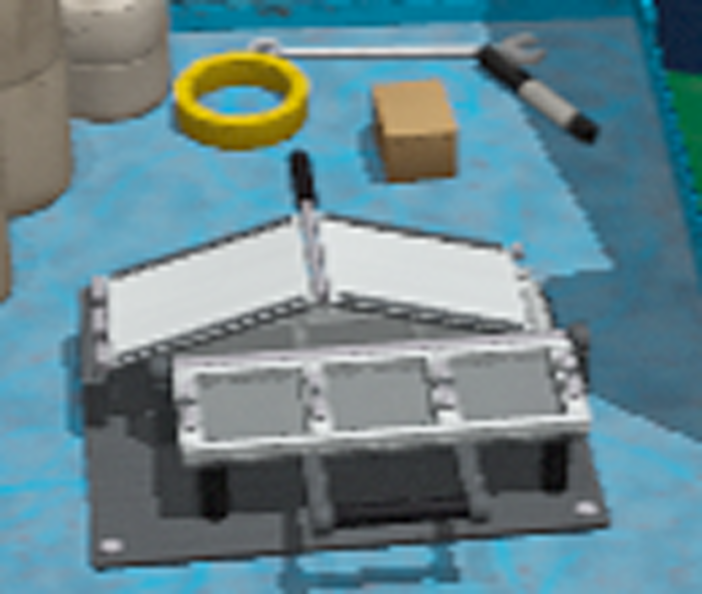

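Run:
```python
from h import *
import pickle
a,b=pickle.load(open("c0.pkl","rb"))
S=lambda p:(270+p[0]/5.5,150+p[1]/5.5); D=lambda p:(265+p[0]/5.4,135+p[1]/5.4)
S1=lambda p:(220+p[0]/6,220+p[1]/6); D1=lambda p:(300+p[0]/7,255+p[1]/7)
for n,p,q in [("screwfar",S((82,314)),D((111,545))),("screwnear",S((469,494)),D((587,508))),("handfar",S((205,362)),D((330,518))),("handnear",S((315,410)),D((470,508))),
 ("bartip",S((510,84)),D((299,158))),("barstart",S((465,122)),D((306,205))),("leafcornear",S((490,405)),D((590,425))),("leafcorfar",S((155,255)),D((183,455))),
 ("stubA_top",S1((172,287)),D1((230,330))),("stubB_top",S1((498,308)),D1((535,150))),("yel",S1((332,168)),D1((217,124)))]:
    X,r=tri([(a,p),(b,q)]); print(n,X.round(4),np.round(r,4))
```

```text
screwfar [0.6858 0.1021 0.0124] [0.0014 0.0014]
screwnear [0.3961 0.0858 0.0139] [0.0015 0.0015]
handfar [0.5548 0.1354 0.0597] [0.0027 0.0027]
handnear [0.4732 0.1344 0.0643] [0.0038 0.0038]
bartip [ 0.5615 -0.1773  0.0978] [0.0009 0.0009]
barstart [ 0.5587 -0.1245  0.0965] [0.0007 0.0007]
leafcornear [0.3957 0.0712 0.0698] [0.003 0.003]
leafcorfar [0.6402 0.0833 0.0676] [0.0029 0.0029]
stubA_top [0.5477 0.4044 0.0366] [0.0011 0.0011]
stubB_top [0.4165 0.3145 0.036 ] [0.0017 0.0017]
yel [0.5473 0.2932 0.0359] [0.0017 0.0017]
```

Run:
```python
from h import *
import pickle
o=[np.pi,0,np.pi/2]
L=[]
for i,p in enumerate([(0.45,-0.17,0.32),(0.58,-0.17,0.32)]):
    arm.movep(p,o); arm.dwell(.3); c=cam("wrist"); L.append(c); save(c,f"w1_{i}",s=1.25); print(read_position(),read_time_s())
pickle.dump(L,open("w1.pkl","wb"))
```

```text
[ 0.44994229 -0.17031882  0.31983136] 2.3917
[ 0.57944069 -0.1701568   0.32070809] 3.325
```

View pics/w1_0.png

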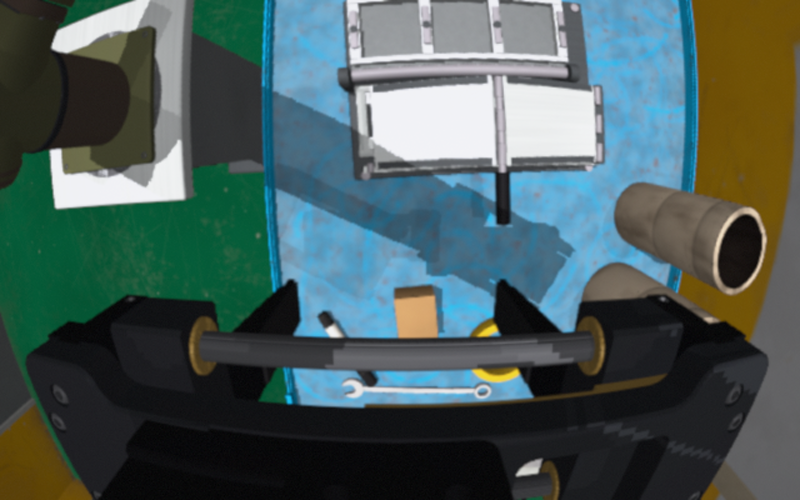

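View pics/w1_1.png

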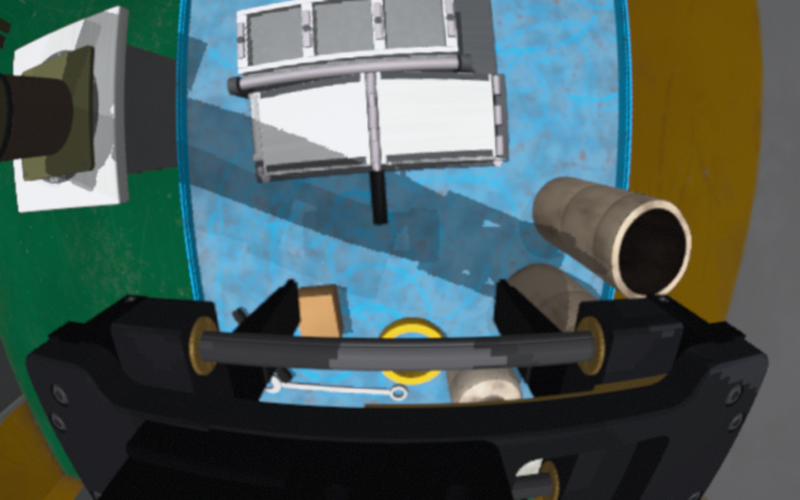

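Run:
```python
from h import *
import pickle
L=pickle.load(open("w1.pkl","rb")); a,b=pickle.load(open("c0.pkl","rb"))
for n,p,q in [("barstart",(503,172),(377,171)),("bartip",(503.5,224),(379.5,223)),("hinge near",(345,77),(233,85)),("hinge far",(578,72),(468,63)),
  ("pock0 floor far-left? c near up",(362,8),(243,12)),]:
    X,r=tri([(L[0],np.array(p)/1.25),(L[1],np.array(q)/1.25)]); print(n,X.round(4),np.round(r,4))
for c,n in zip(L,"ab"): save(c,"w1c"+n,(180,0,500,190),2.5)
```

```text
barstart [ 0.56   -0.1232  0.0985] [0.0004 0.0004]
bartip [ 0.5622 -0.1769  0.102 ] [0.0002 0.0002]
hinge near [ 0.3949 -0.0213  0.0714] [0.0006 0.0006]
hinge far [ 0.6562 -0.0044  0.0753] [0.0011 0.0011]
pock0 floor far-left? c near up [0.4149 0.0535 0.0959] [0.0042 0.0042]
```

View pics/w1ca.png

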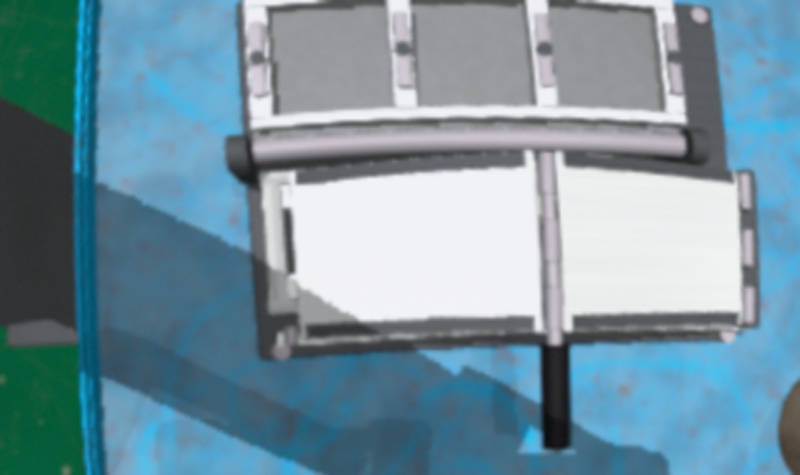

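View pics/w1cb.png

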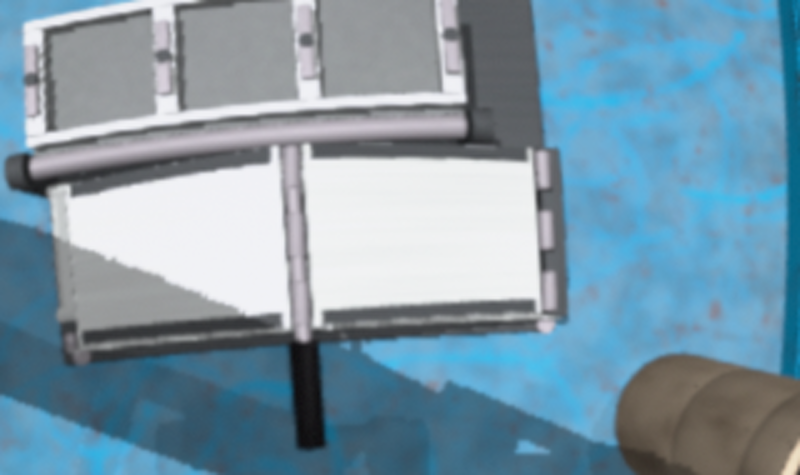

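Run:
```python
from h import *
import pickle
L=pickle.load(open("w1.pkl","rb"))
A=lambda p:(180+p[0]/2.5,p[1]/2.5)
for n,p,q in [("axis a",(746,190),(543,170)),("axis b",(747,305),(544,292)),
 ("k0",(258,57),(31,79)),("k1",(403,48),(163,56)),("k2",(545,47),(306,40)),("k3",(672,50),(450,34)),
 ("leafc near",(250,125),(30,148)),("leafc far",(686,120),(466,100)),("innercorner0",(274,113),(50,132)),("innercorner2",(660,108),(440,92))]:
    X,r=tri([(L[0],A(p)),(L[1],A(q))]); print(n,X.round(4),np.round(r,4))
```

```text
axis a [ 0.6918 -0.0252  0.0594] [0.0005 0.0005]
axis b [ 0.6919 -0.0955  0.0636] [0.0003 0.0003]
k0 [0.4046 0.0321 0.0756] [0.0002 0.0002]
k1 [0.482  0.037  0.0752] [0.0002 0.0002]
k2 [0.5599 0.0424 0.0757] [0.0005 0.0005]
k3 [0.6378 0.0504 0.072 ] [0.0021 0.0021]
leafc near [ 0.3991 -0.005   0.0612] [0.0015 0.0015]
leafc far [0.6464 0.0106 0.0693] [0.0004 0.0004]
innercorner0 [0.4124 0.002  0.0629] [0.0006 0.0006]
innercorner2 [0.6331 0.0172 0.0615] [0.0009 0.0009]
```

```bash
cat >> h.py <<'E'
YAW=0.065
ex=np.array([np.cos(YAW),np.sin(YAW),0]); ey=np.array([-np.sin(YAW),np.cos(YAW),0]); ez=np.array([0,0,1.])
def F(): return np.round(read_contact_force(),1)
E
python3 - <<'E'
from h import *
o=[np.pi,0,np.pi/2+YAW]
bar=np.array([0.5612,-0.152,0.100])
arm.gripper_to(0.05)
arm.movep(bar+[0,0,0.06],o); 
c=cam("wrist");save(c,"w2",s=1.25)
arm.movel(bar+[0,0,-0.019],o,0.12); print(F(),read_position())
arm.gripper_to(0.0,20); print(read_width(),F(),read_position(),read_time_s())
c=cam("wrist");save(c,"w3",s=1.25)
E
```

```text
[ 0.6  0.  -0.1] [ 0.56195949 -0.15230514  0.08198472]
0.015413547129867602 [-1.1  0.8  0.7] [ 0.56109885 -0.15203305  0.0810182 ] 6.4417
```

View pics/w3.png

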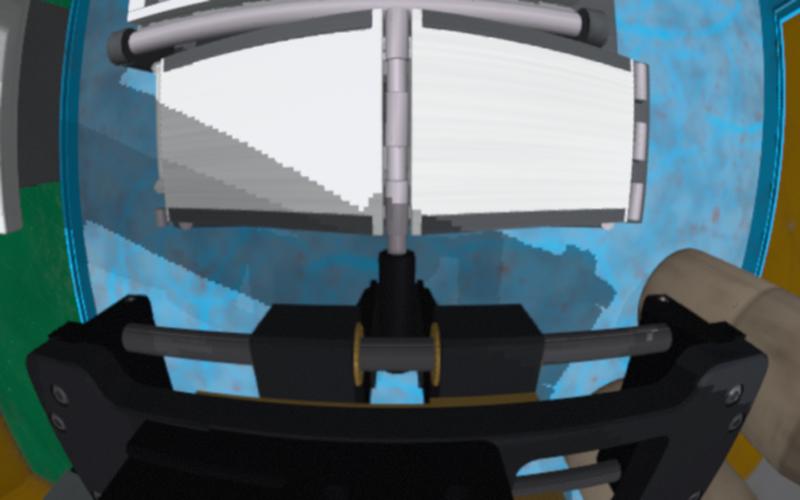

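```bash
cat > op.py <<'E'
from h import *
o=[np.pi,0,np.pi/2+YAW]
g=np.array([0.5611,-0.1520,0.081])
C=g+0.145*np.cos(.22)*ex-0.145*np.sin(.22)*ez
def P(t): return C-0.145*np.cos(.22+t)*ex+0.145*np.sin(.22+t)*ez
E
python3 - <<'E'
from op import *
for t in np.linspace(0,1.28,9)[1:]:
    arm.movel(P(t),o,0.08); f=F(); print(round(t,2),f,(np.array(read_position())-P(t)).round(4),round(read_width(),4))
    if np.linalg.norm(f)>50: break
print(read_time_s())
save(cam("wrist"),"w4",s=1.25); save(cam("side"),"sd3",(220,90,420,245),4); save(cam("scene"),"sc3",(250,120,430,250),4.4)
E
```

```text
0.16 [ 6.1  0.4 -2.7] [0.0016 0.0001 0.0008] 0.0154
0.32 [ 9.4  0.7 -6.8] [ 0.0021  0.0002 -0.0001] 0.0152
0.48 [ 11.   -0.3 -10.7] [ 0.0019  0.0002 -0.0011] 0.0155
0.64 [  9.4  -1.5 -11.9] [ 0.0008  0.0002 -0.0024] 0.0155
0.8 [  7.7  -1.4 -10.2] [ 0.0003  0.0002 -0.0024] 0.0156
0.96 [ 1.  -0.1 -3.6] [0.0007 0.0002 0.0009] 0.0158
1.12 [-1.6  0.1  2.3] [0.0006 0.0001 0.0013] 0.0152
1.28 [-11.8   0.    6.4] [-0.0024 -0.0004  0.0008] 0.0158
10.025
```

View pics/sd3.png

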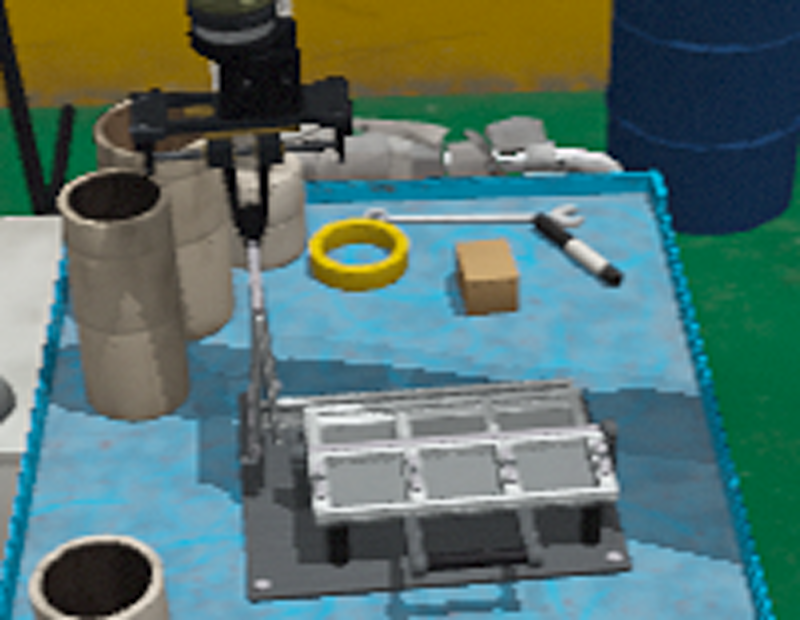

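View pics/sc3.png

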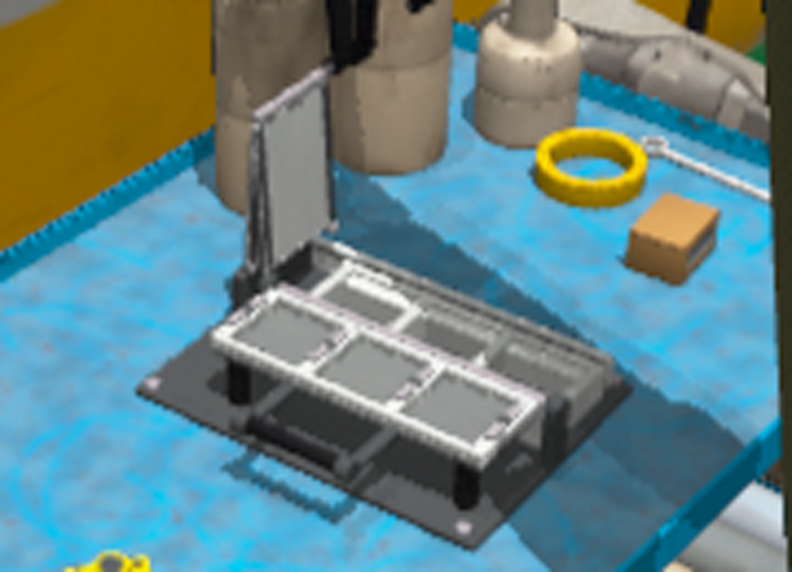

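Run:
```python
from op import *
for t in (1.31,1.34,1.37):
    arm.movel(P(t),o,0.05); f=F(); print(t,f,(np.array(read_position())-P(t)).round(4))
    if np.linalg.norm(f)>32: break
t=np.arctan2((np.array(read_position())-C)[2],-(np.array(read_position())-C)@ex)-.22; print("angle",t, np.linalg.norm((np.array(read_position())-C)))
arm.gripper_to(0.036); print(read_width(),F())
p=np.array(read_position()); arm.movel(p+[0,0,0.07],None,0.15)
# look at fixture from above, yaw0
arm.movep((0.56,0.0,0.33),[np.pi,0,np.pi/2+YAW]); arm.dwell(.2)
import pickle
L=[]
c=cam("wrist");L.append(c);save(c,"w5a",s=1.25)
arm.movep((0.46,0.03,0.30),[np.pi,0,np.pi/2+YAW]); arm.dwell(.2)
c=cam("wrist");L.append(c);save(c,"w5b",s=1.25)
pickle.dump(L,open("w5.pkl","wb"));print(read_time_s())
```

```text
1.31 [-24.   -0.1  10.9] [-0.0065 -0.0008  0.0003]
1.34 [-37.4   0.1  16.5] [-0.0105 -0.0011 -0.    ]
angle 1.267755301560041 0.14547958296403887
0.03578976148796954 [-5.9  0.9  3.7]
13.75
```

View pics/w5a.png

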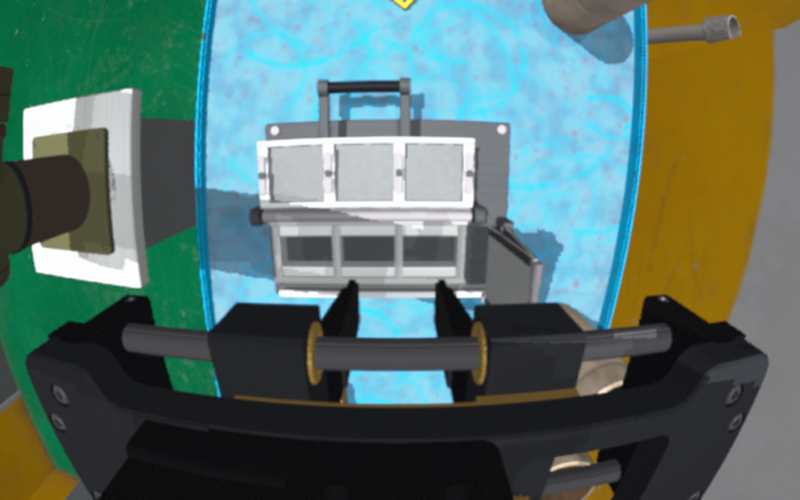

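View pics/w5b.png

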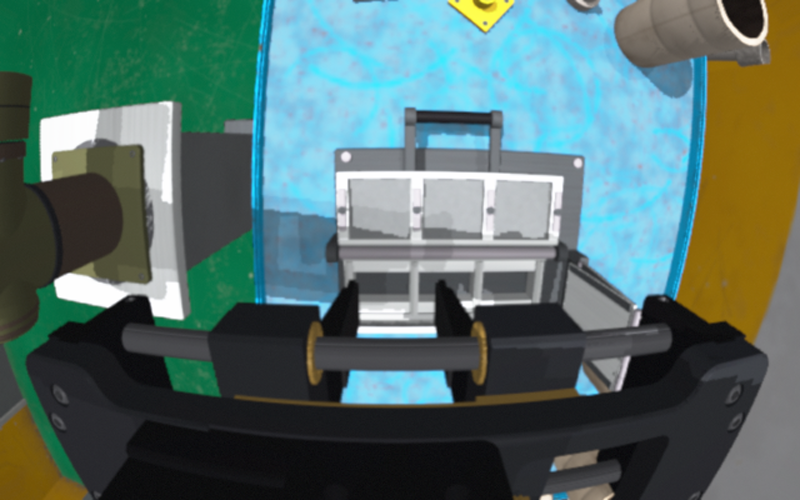

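Run:
```python
from h import *
import pickle
L=pickle.load(open("w5.pkl","rb"))
save(L[0],"w5ca",(195,55,415,175),3.6); save(L[1],"w5cb",(255,80,475,200),3.6)
```

```text
(no output)
```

View pics/w5ca.png

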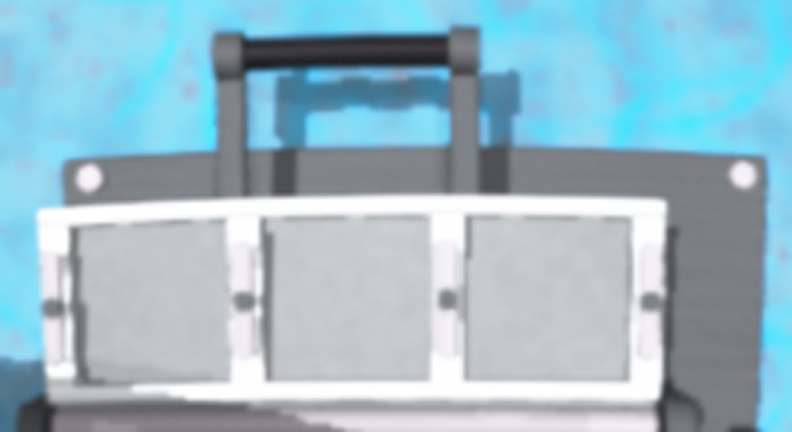

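View pics/w5cb.png

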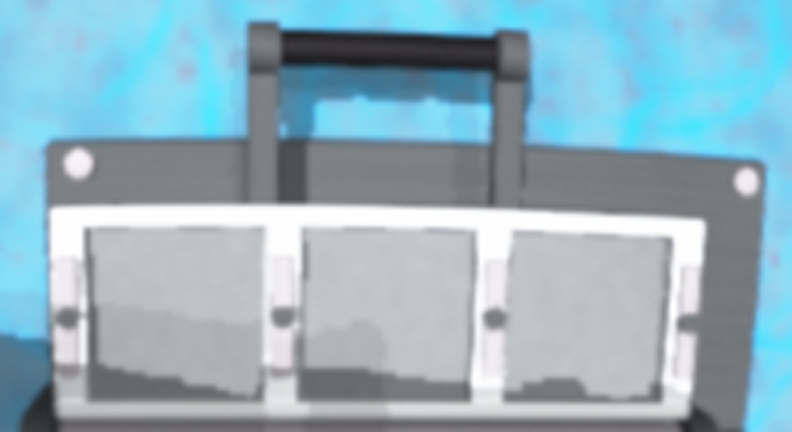

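Run:
```python
from h import *
import pickle
L=pickle.load(open("w5.pkl","rb"))
A=lambda p:(195+p[0]/3.6,55+p[1]/3.6); B=lambda p:(255+p[0]/3.6,80+p[1]/3.6)
for n,p,q in [("k0",(53,308),(68,318)),("k1",(244,301),(283,317)),("k2",(448,299),(496,318)),("k3",(651,301),(687,323)),
 ("oc0",(39,211),(52,208)),("oc1",(665,201),(705,221)),("h near",(246,53),(281,47)),("h far",(450,50),(496,51)),("s1",(89,178),(78,163)),("s2",(743,175),(746,181)),
 ("in0 hi",(75,229),(87,229)),("in2 hi",(630,219),(670,239)),("in0 lo",(80,383),(85,401)),("in2 lo",(630,382),(658,403))]:
    X,r=tri([(L[0],A(p)),(L[1],B(q))]); print(n,X.round(4),np.round(r,4))
```

```text
k0 [0.4046 0.0317 0.0745] [0.0001 0.0001]
k1 [0.4823 0.0369 0.074 ] [0.0002 0.0002]
k2 [0.5605 0.0422 0.075 ] [0.0001 0.0001]
k3 [0.6384 0.047  0.0728] [0.0003 0.0003]
oc0 [0.3964 0.0706 0.0708] [0.0003 0.0003]
oc1 [0.6409 0.0865 0.0719] [0.0001 0.0001]
h near [0.4753 0.1347 0.0602] [0.0003 0.0003]
h far [0.5551 0.1403 0.0585] [0.0006 0.0006]
s1 [0.3975 0.0853 0.0104] [0.0002 0.0002]
s2 [0.6875 0.1041 0.0107] [0.0002 0.0002]
in0 hi [0.4085 0.063  0.0604] [0. 0.]
in2 hi [0.6282 0.078  0.0692] [0.0001 0.0001]
in0 lo [ 0.4107 -0.0017  0.059 ] [0.0013 0.0013]
in2 lo [0.6343 0.0134 0.0657] [0.0006 0.0006]
```

Run:
```python
from h import *
import pickle
L=[]
for i,p in enumerate([(0.43,0.24,0.26),(0.55,0.24,0.26)]):
    arm.movep(p,[np.pi,0,np.pi/2]); arm.dwell(.2); c=cam("wrist"); L.append(c); save(c,f"w6{i}",s=1.25)
pickle.dump(L,open("w6.pkl","wb"));print(read_time_s())
```

```text
15.6667
```

View pics/w60.png

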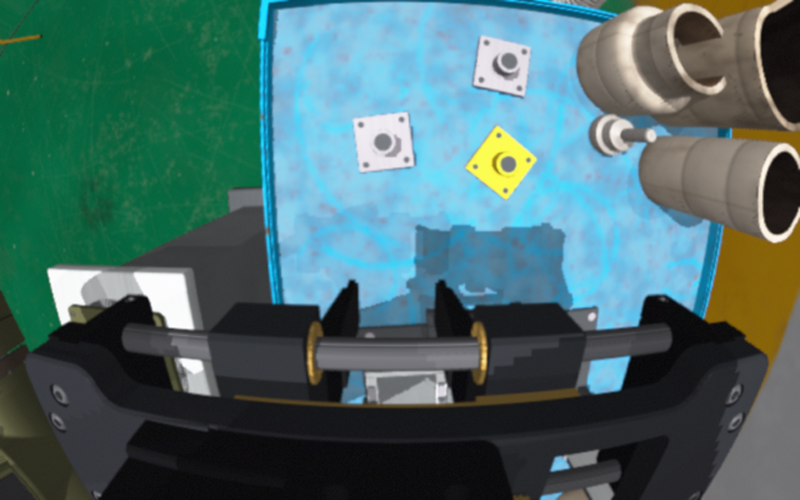

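View pics/w61.png

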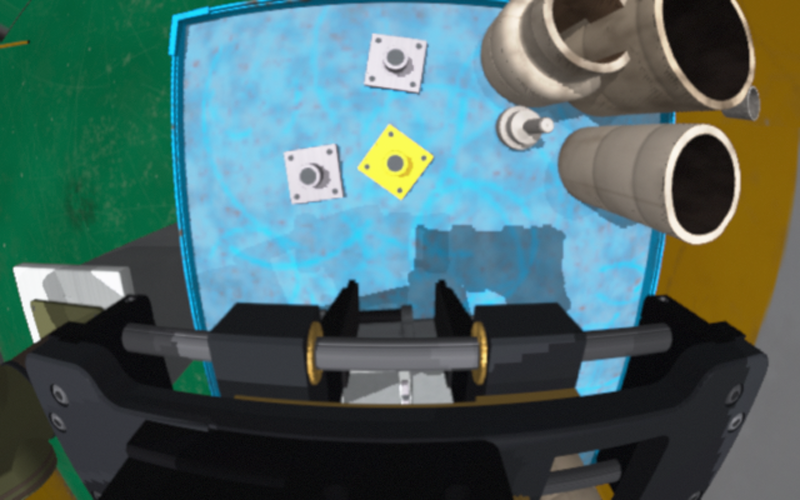

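```bash
cat >> h.py <<'E'
def flanges(c,roi,dbg=None,v=150):
    f=c["frame"]; hsv=cv2.cvtColor(f,cv2.COLOR_RGB2HSV)
    m=((hsv[...,1]<50)&(hsv[...,2]>70)).astype(np.uint8)
    z=np.zeros_like(m); z[roi[1]:roi[3],roi[0]:roi[2]]=m[roi[1]:roi[3],roi[0]:roi[2]]
    z=cv2.morphologyEx(z,cv2.MORPH_CLOSE,np.ones((7,7)))
    cs,_=cv2.findContours(z,cv2.RETR_EXTERNAL,cv2.CHAIN_APPROX_NONE); out=[]
    for k in cs:
        if cv2.contourArea(k)<300: continue
        P=np.array([onz(c,p,0.010)[:2] for p in k[:,0,:].astype(float)])
        (cx,cy),(w,h),a=cv2.minAreaRect((P*1000).astype(np.float32))
        out.append((cx/1000,cy/1000,w,h,a,k[:,0].mean(0)))
    return out
def tubetop(c,uv,z=0.034): return onz(c,uv,z)
E
python3 - <<'E'
from h import *
import pickle
L=pickle.load(open("w6.pkl","rb"))
for c,r in ((L[0],(270,20,440,150)),(L[1],(220,20,350,170))):
    for k in flanges(c,r): print(np.round(k[:5],4),k[5].round(1))
save(L[0],"w6c0",(270,15,440,165),4.5);save(L[1],"w6c1",(215,15,365,175),4.5)
E
```

```text
[ 0.417   0.3157 60.1991 60.111   6.4031] [306.7 113.3]
[ 0.5472  0.4048 60.4636 60.1769 81.2634] [401.1  52.8]
[ 0.4576  0.283  60.7302 60.2597  6.6559] [250.6 139. ]
[ 0.548   0.4048 60.5151 60.3998 81.6153] [316.1  50. ]
```

View pics/w6c0.png

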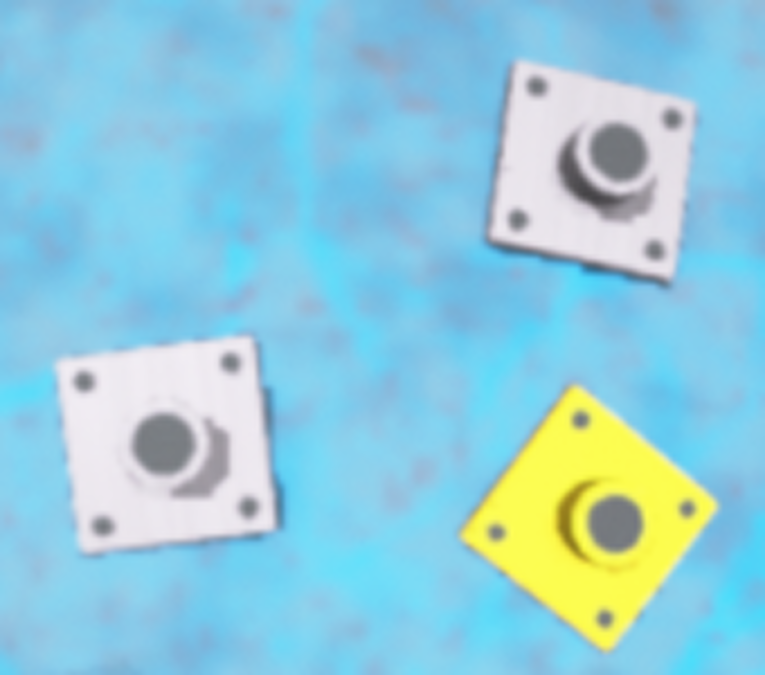

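View pics/w6c1.png

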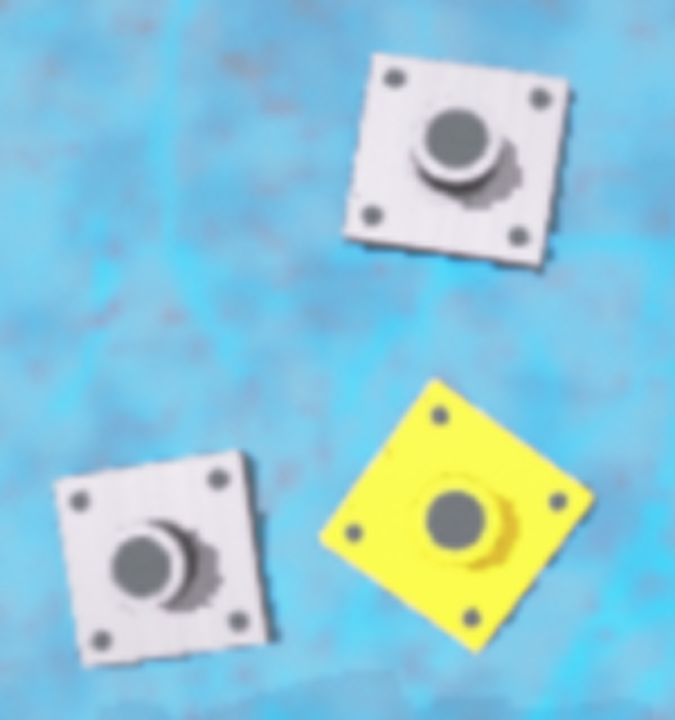

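```bash
cat >> h.py <<'E'
def look(p,psi,z=0.2,name=None):
    d=np.array([np.cos(psi),np.sin(psi)])
    q=np.array(p[:2])-0.09*d
    arm.movep((q[0],q[1],z),[np.pi,0,psi]); arm.dwell(.25)
    c=cam("wrist"); 
    if name: save(c,name,s=1.25)
    uv=proj(c,(p[0],p[1],0.01)).astype(int)
    K=flanges(c,(max(0,uv[0]-90),max(0,uv[1]-90),uv[0]+90,min(250,uv[1]+90)))
    K=[k for k in K if abs(k[2]-60)<4 and abs(k[3]-60)<4]
    for k in K: print("flange",np.round(k[:5],4))
    K.sort(key=lambda k:np.hypot(k[0]-p[0],k[1]-p[1]))
    return c,K
def near(a_deg,ref):
    a=np.radians(a_deg); return a+np.round((ref-a)/(np.pi/2))*np.pi/2
def pick(k):
    psi=near(k[4],np.pi+YAW); o=[np.pi,0,psi]; p=np.array([k[0],k[1],0.0135])
    arm.gripper_to(0.05)
    arm.movep(p+[0,0,0.06],o); arm.movel(p,o,0.12); print("down",F(),np.round(read_position(),4))
    arm.gripper_to(0.0,40); print("grip",read_width(),F(),np.round(read_position(),4))
    arm.movel(p+[0,0,0.10],o,0.15); print("lift",read_width(),F())
E
python3 - <<'E'
from h import *
c,K=look((0.4576,0.283),np.pi+YAW,name="w7")
if K: pick(K[0])
print(read_time_s()); save(cam("wrist"),"w8",s=1.25)
E
```

```text
flange [ 0.4581  0.2822 60.4754 59.7754  7.0935]
down [ 0.3 -0.1  0.8] [0.4592 0.2826 0.0144]
grip 0.025041624213024576 [-0.7 -0.1  3.1] [0.4585 0.2824 0.0141]
lift 0.02504387721356021 [-0.1 -0.2 -1.8]
20.55
```

View pics/w8.png

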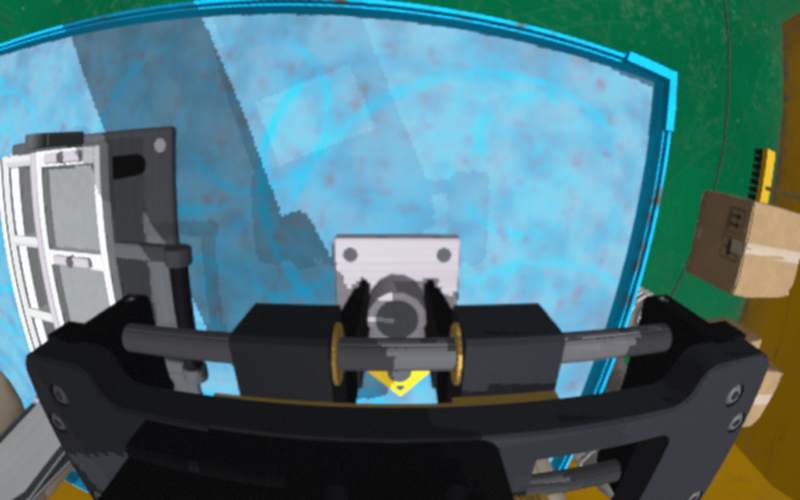

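View pics/w7.png

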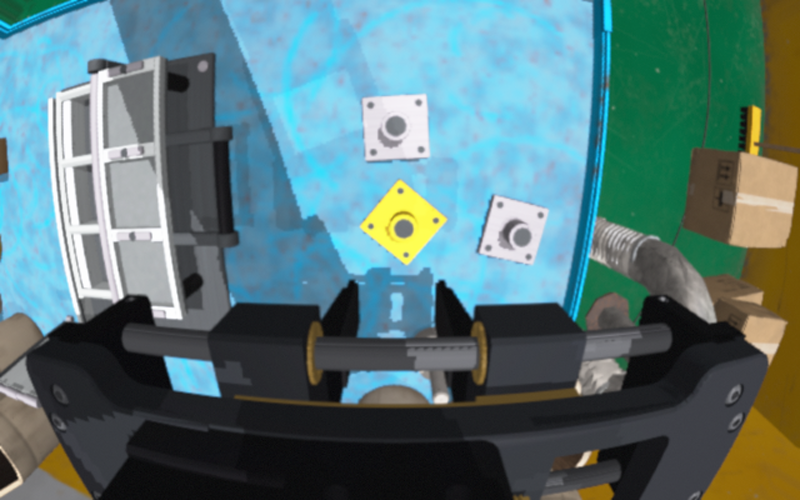

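```bash
cat >> h.py <<'E'
PK=[np.array([0.4435,0.0343]),np.array([0.5214,0.0395]),np.array([0.5994,0.0446])]
def place(xy):
    o=[np.pi,0,np.pi+YAW]
    arm.movep((xy[0],xy[1],0.15),o); arm.movel((xy[0],xy[1],0.085),o,0.12); arm.dwell(.1)
    f0=F(); print("pre",f0,read_width(),np.round(read_position(),4)); z=0.085
    while z>0.060:
        z-=0.002; arm.movel((xy[0],xy[1],z),o,0.05); f=F()
        if (f-f0)[2]>6 or np.hypot(*(f-f0)[:2])>12: break
    print("z cmd",z,"act",np.round(read_position(),4),f)
E
python3 - <<'E'
from h import *
place(PK[0]); save(cam("wrist"),"w9",s=1.25); print(read_time_s())
E
```

```text
pre [-0.7  0.2 -1.1] 0.02517665118938509 [0.4445 0.0344 0.0862]
z cmd 0.073 act [0.4439 0.0343 0.074 ] [-3.3 -0.2  6.4]
23.925
```

View pics/w9.png

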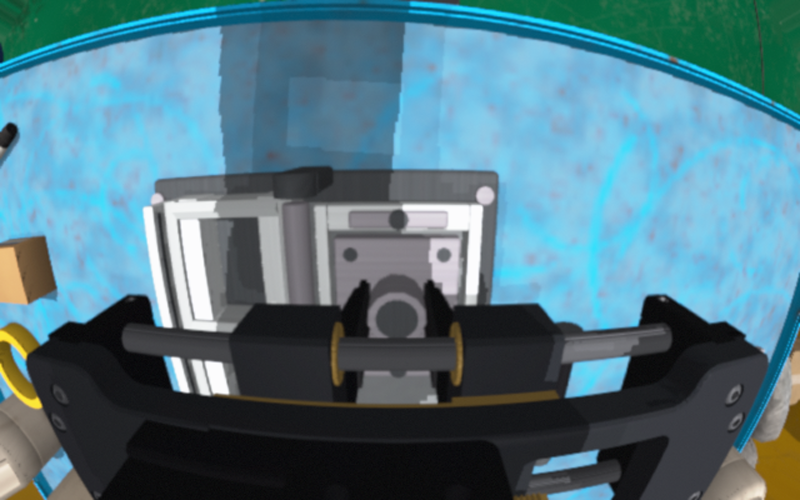

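Run:
```python
from h import *
arm.gripper_to(0.05); print(F())
p=np.array(read_position()); arm.movel(p+[0,0,0.08],None,0.15)
arm.movel([p[0]+0.09,p[1],0.22],None,0.3); arm.dwell(.2)
c=cam("wrist"); save(c,"w10",s=1.25)
c,K=look((0.5476,0.4048),np.pi-0.15,name="w11")
print(read_time_s())
```

```text
[ 1.  -0.  -0.5]
flange [ 0.5482  0.4056 58.9658 59.9553 81.4253]
27.7333
```

View pics/w10.png

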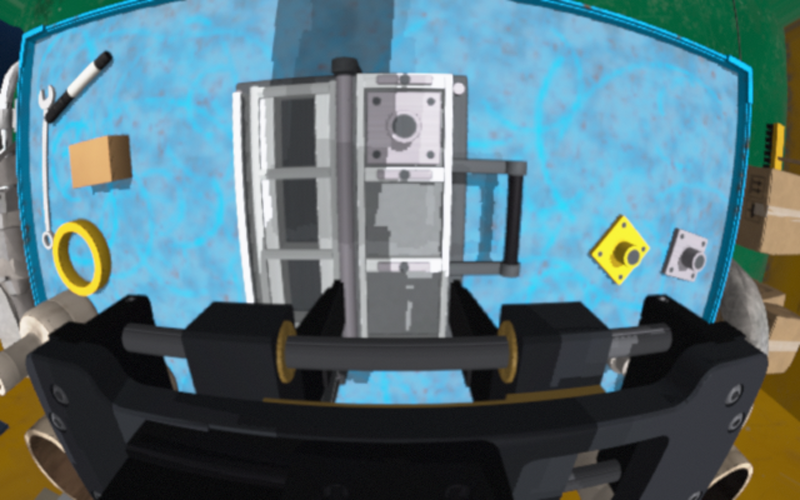

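View pics/w11.png

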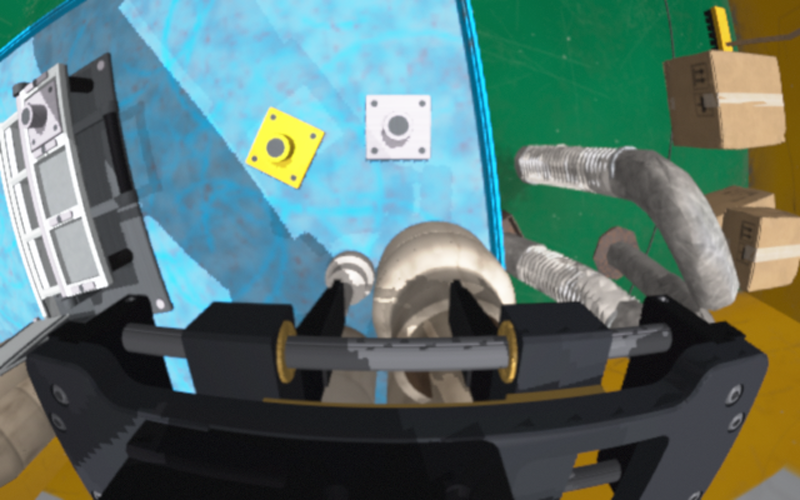

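Run:
```python
from h import *
p=read_position(); arm.movel((0.548,0.4052,0.2),None,0.2)
pick((0.548,0.4052,60,60,81.5)); print(read_time_s())
place(PK[2]); save(cam("wrist"),"w12",s=1.25); print(read_width(),read_time_s())
```

```text
down [-0.4  1.   0.4] [0.5485 0.4056 0.0143]
grip 0.02501145581921054 [-0.9  0.5  2.3] [0.5483 0.4054 0.0141]
lift 0.02533568582222069 [ 0.2 -0.2 -2. ]
31.1333
pre [-0.4  0.1 -1. ] 0.025257546616837195 [0.6004 0.0447 0.0864]
z cmd 0.071 act [0.5999 0.0446 0.074 ] [-7.1  0.1 14.9]
0.02535550994812449 35.0917
```

View pics/w12.png

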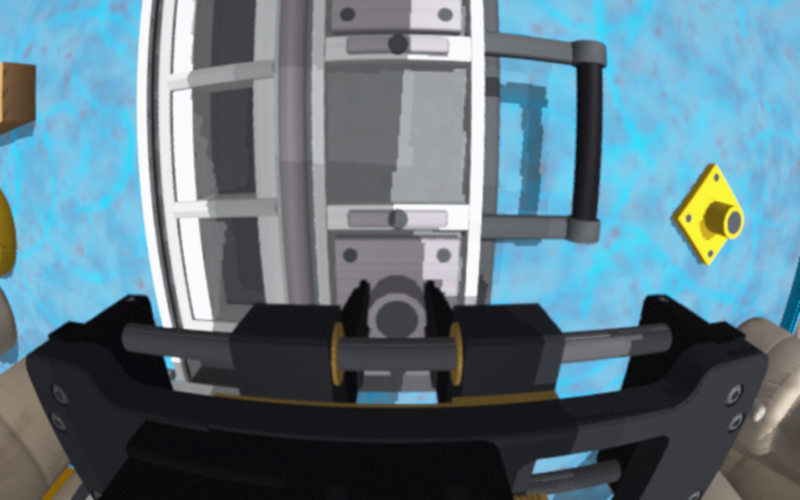

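Run:
```python
from h import *
arm.gripper_to(0.05); print(F())
p=np.array(read_position()); arm.movel(p+[0,0,0.1],None,0.2)
arm.movep((0.51,-0.05,0.26),[np.pi,0,np.pi/2+YAW]); arm.dwell(.2)
c=cam("wrist"); save(c,"w13",(150,0,470,240),2.5)
s=cam("scene"); save(s,"sc4",(270,150,410,250),5.5); print(read_time_s())
```

```text
[ 0.4  0.7 -0.2]
37.95
```

View pics/w13.png

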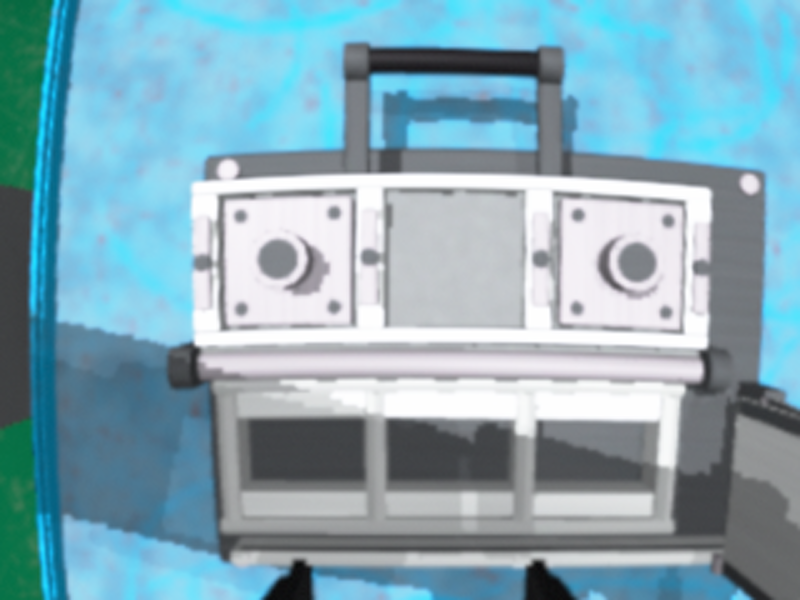

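View pics/sc4.png

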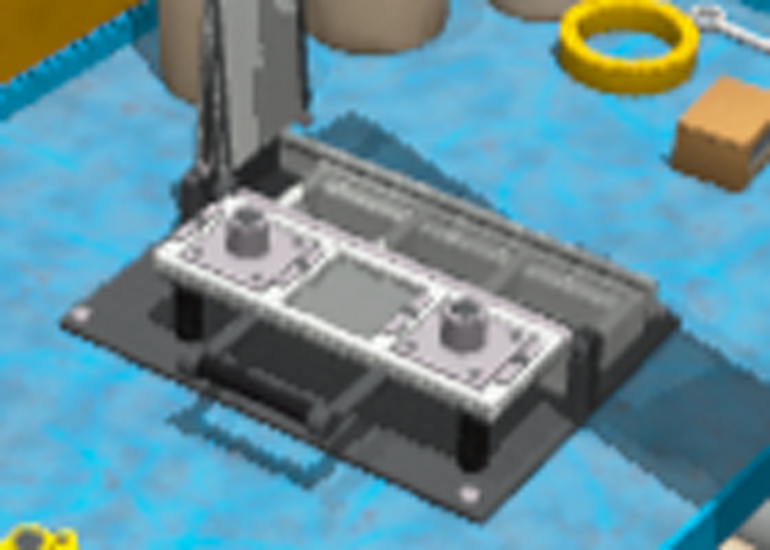

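```bash
cat > sw.py <<'E'
from h import *
o=[np.pi,0,np.pi+YAW]
H=np.array([0.5152,0.1375,0.0600]); HG=H-0.148*ey
def S(t): return HG+0.148*(np.cos(t)*ey+np.sin(t)*ez)-0.019*ez
def swing(t0,t1,n,v=0.09):
    for t in np.linspace(t0,t1,n+1)[1:]:
        arm.movel(S(t),o,v); f=F(); w=read_width(); print(round(t,2),f,(np.array(read_position())-S(t)).round(4),round(w,4))
        if np.linalg.norm(f)>45 or w<0.012: print("STOP"); return False
    return True
E
python3 - <<'E'
from sw import *
arm.gripper_to(0.045)
arm.movep(S(0)+[0,0,0.09],o); arm.movel(S(0),o,0.12); print(F(),read_position())
arm.gripper_to(0,15); print(read_width(),F(),read_position(),read_time_s())
save(cam("wrist"),"w14",s=1.25)
E
```

```text
[ 0.1  0.3 -0.6] [0.51599154 0.13754035 0.04187987]
0.013588388265126643 [ 0.1 -2.4  2.2] [0.51534475 0.13726132 0.04122026] 40.95
```

View pics/w14.png

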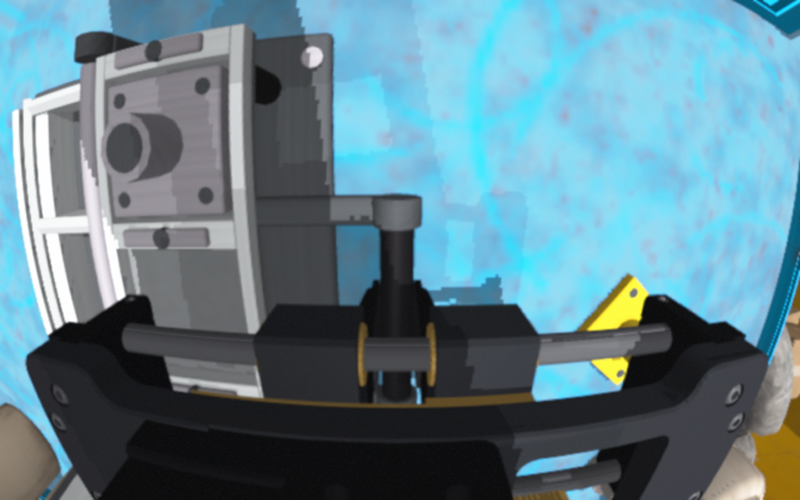

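Run:
```python
from sw import *
print(swing(0,np.pi/4,6)); print(read_time_s())
save(cam("scene"),"sc5",(270,120,410,240),5.5); save(cam("wrist"),"w15",s=1.25)
```

```text
0.13 [ 2.1 -1.3 -2.9] [ 0.0001 -0.0001 -0.0002] 0.0135
0.26 [ 2.2  0.3 -3.6] [ 0.0001  0.0003 -0.0002] 0.0136
0.39 [ 0.4  4.6 -1.3] [ 0.      0.0009 -0.0001] 0.0137
0.52 [0.1 6.6 1.5] [-0.      0.0016  0.0003] 0.0134
0.65 [-1.1  8.9  3.5] [-0.      0.0023  0.0009] 0.0135
0.79 [-3.2 11.5  8.2] [-0.      0.003   0.0018] 0.0137
True
43.2
```

View pics/sc5.png

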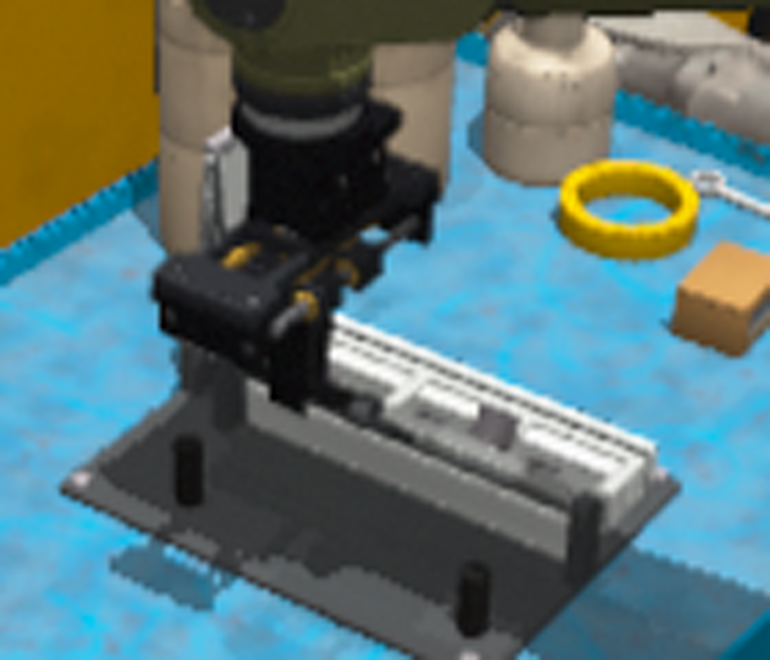

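View pics/w15.png

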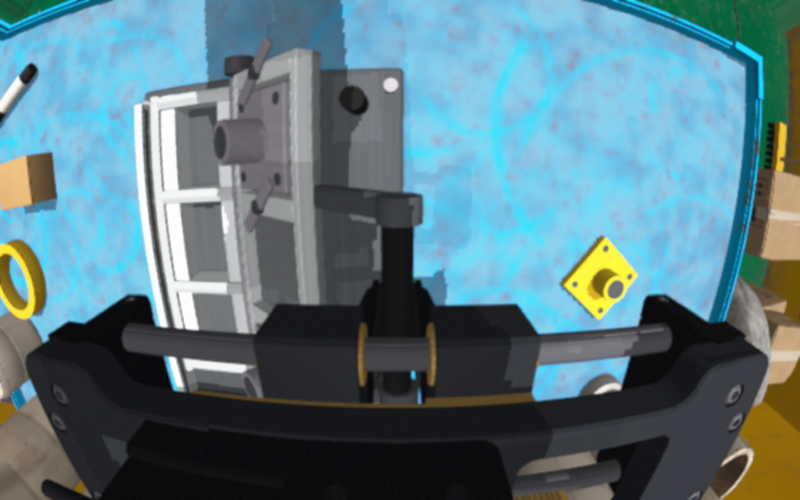

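```bash
cat >> sw.py <<'E'
def swinga(t0,t1,n,offr=0.0,v=0.09,lim=40):
    for t in np.linspace(t0,t1,n+1)[1:]:
        r=np.cos(t)*ey+np.sin(t)*ez
        arm.movel(S(t)+offr*r,o,v); f=F(); w=read_width()
        print(round(t,2),f,(np.array(read_position())-S(t)).round(4),round(w,4),round(offr,4))
        if np.linalg.norm(f)>lim or w<0.012: print("STOP"); break
        offr+=np.clip(0.7*(f@r)/4000,-.003,.003)
    return t,offr
E
python3 - <<'E'
from sw import *
t,off=swinga(np.pi/4,np.pi*0.7,11,0.003); print(t,off,read_time_s())
save(cam("scene"),"sc6",(270,120,410,240),5.5); save(cam("wrist"),"w16",s=1.25)
E
```

```text
0.91 [-2.7  7.8  5.4] [-0.0001  0.0033  0.0034] 0.0135 0.003
1.04 [-3.4  6.1  7.3] [-0.0001  0.0033  0.0049] 0.0137 0.0046
1.17 [-2.6  4.1  8. ] [-0.0001  0.0029  0.0065] 0.0133 0.0063
1.3 [-2.7  3.3  7.3] [-0.0001  0.002   0.0079] 0.0136 0.0078
1.43 [-0.4  1.3  4.3] [-0.0002  0.0009  0.0088] 0.0134 0.0092
1.56 [-0.6  0.2  1.7] [-0.0002 -0.0004  0.0095] 0.0136 0.01
1.69 [-1.4 -0.3  1.4] [-0.0001 -0.0019  0.0099] 0.0135 0.0103
1.81 [-1.4 -0.5  0.1] [ 0.     -0.0033  0.0098] 0.0137 0.0106
1.94 [-0.4  0.2 -0.4] [ 0.0002 -0.0047  0.0094] 0.0134 0.0106
2.07 [-0.7 -1.4 -1.3] [ 0.0003 -0.0059  0.0086] 0.0133 0.0105
2.2 [-0.5 -0.  -2.9] [ 0.0003 -0.0066  0.0078] 0.0137 0.0104
2.199114857512855 0.01000966195248939 47.4
```

View pics/w16.png

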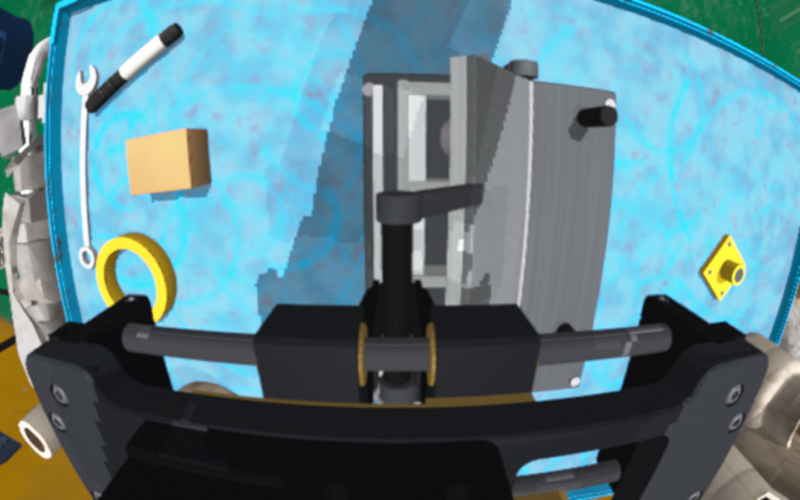

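Run:
```python
from sw import *
t,off=swinga(np.pi*0.7,3.0,6,0.010); print(t,off,read_time_s())
save(cam("scene"),"sc6",(270,120,410,240),5.5); save(cam("side"),"sd6",(265,115,395,245),5.)
save(cam("wrist"),"w17",s=1.25)
```

```text
2.33 [-1.   0.2 -2.5] [ 0.0003 -0.007   0.0067] 0.0133 0.01
2.47 [-0.3  1.7 -4.1] [ 0.0002 -0.007   0.0054] 0.0137 0.0097
2.6 [ 0.6  6.2 -6.1] [ 0.0001 -0.0065  0.0041] 0.0135 0.009
2.73 [ 0.2  5.8 -5.9] [ 0.0001 -0.0055  0.0028] 0.0134 0.0075
2.87 [-0.6  9.5 -3.3] [-0.     -0.0039  0.0017] 0.0137 0.0062
3.0 [-1.6 10.3 -2.1] [-0.0002 -0.0019  0.0007] 0.0137 0.0044
3.0 0.0025479067889921125 49.7917
```

View pics/w17.png

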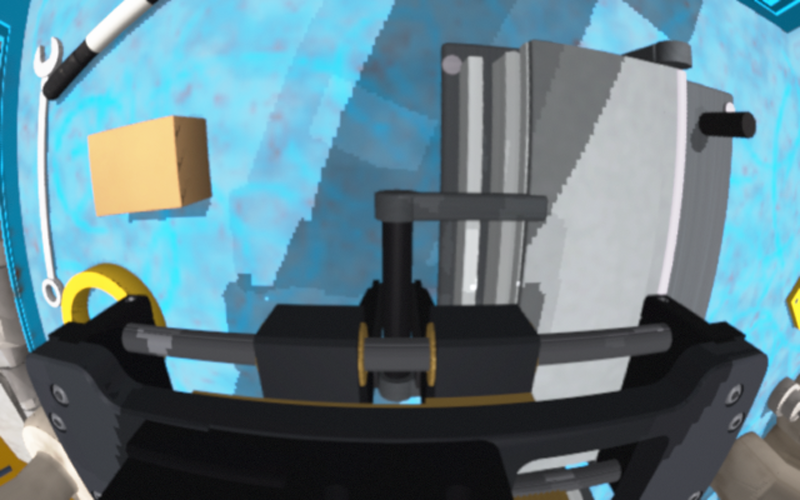

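View pics/sd6.png

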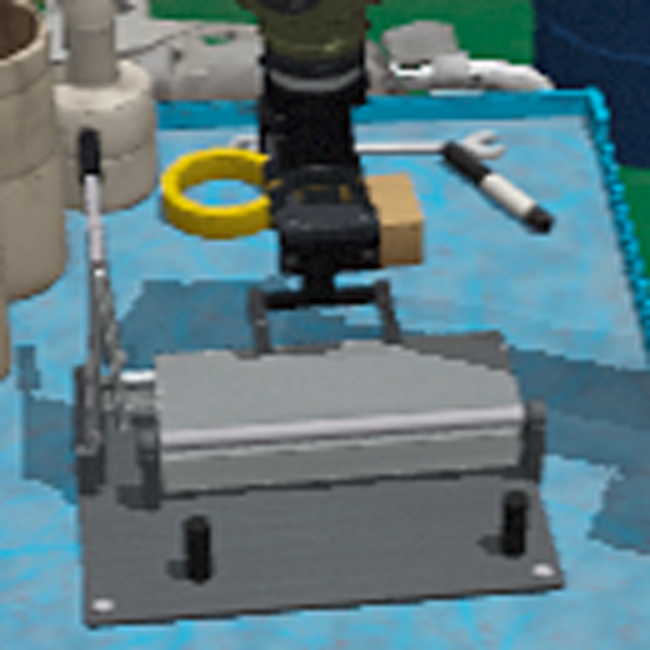

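Run:
```python
from sw import *
t,off=swinga(3.0,3.14,2,0.0022,0.06); 
for d in (0.002,0.004,0.006):
    arm.movel(S(np.pi)+[0,0,-d]+off*-ey,o,0.04); f=F(); print(d,f,np.round(read_position(),4))
    if f[2]>15: break
print(read_time_s()); arm.dwell(0.5); print(F())
arm.gripper_to(0.045); arm.dwell(0.5); print(F(),np.round(read_position(),4)); save(cam("wrist"),"w18",s=1.25)
```

```text
3.07 [-2.3 10.8  7.8] [ 0.002  -0.0006  0.0036] 0.0136 0.0022
3.14 [ 0.3  9.6 13.8] [ 0.005  -0.0001  0.0063] 0.0138 0.0004
0.002 [-1.4  5.3 16.3] [ 0.54   -0.1579  0.0465]
50.85
[-0.7  6.3 16.3]
[-0.1 -0.4  0.9] [ 0.5343 -0.1566  0.039 ]
```

View pics/w18.png

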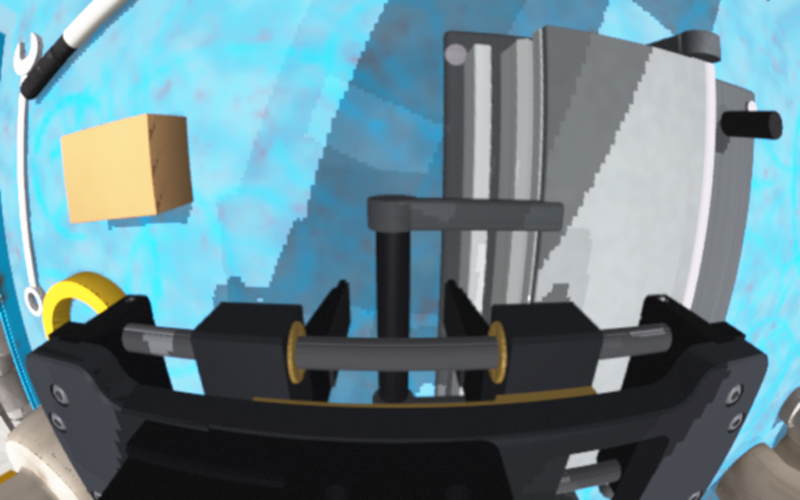

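Run:
```python
from h import *
import pickle
p=np.array(read_position()); arm.movel(p+[0,0,0.08],None,0.2)
L=[]
for i,q in enumerate([(0.60,-0.10,0.26),(0.66,-0.06,0.26)]):
    arm.movep(q,[np.pi,0,np.pi+YAW]) ; arm.dwell(.25); c=cam("wrist"); L.append(c); save(c,f"w19{i}",s=1.25)
pickle.dump(L,open("w19.pkl","wb")); print(read_time_s())
s=cam("side"); save(s,"sd7",(265,115,395,245),5.)
```

```text
54.8833
```

View pics/w190.png

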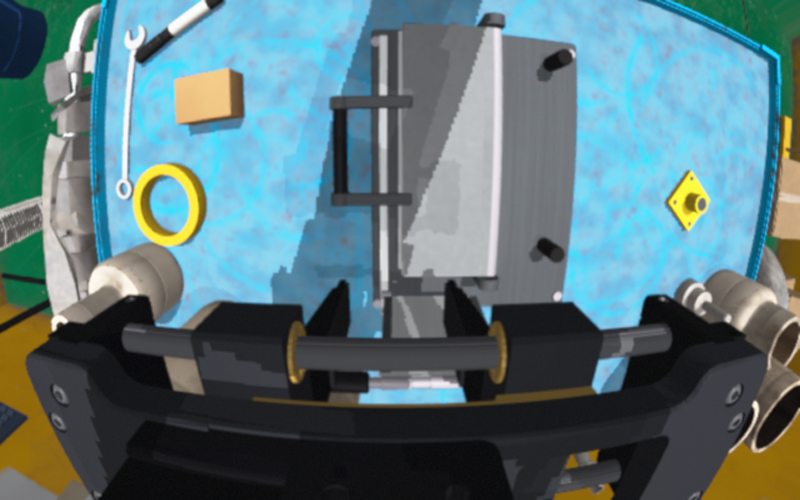

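View pics/w191.png

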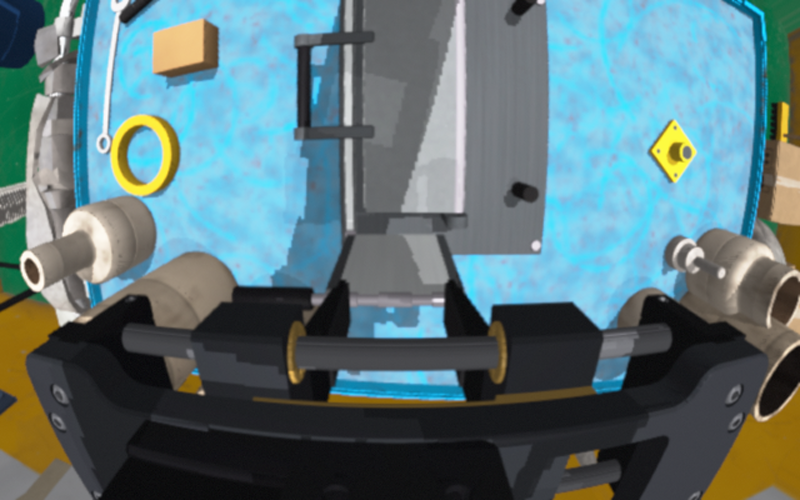

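View pics/sd7.png

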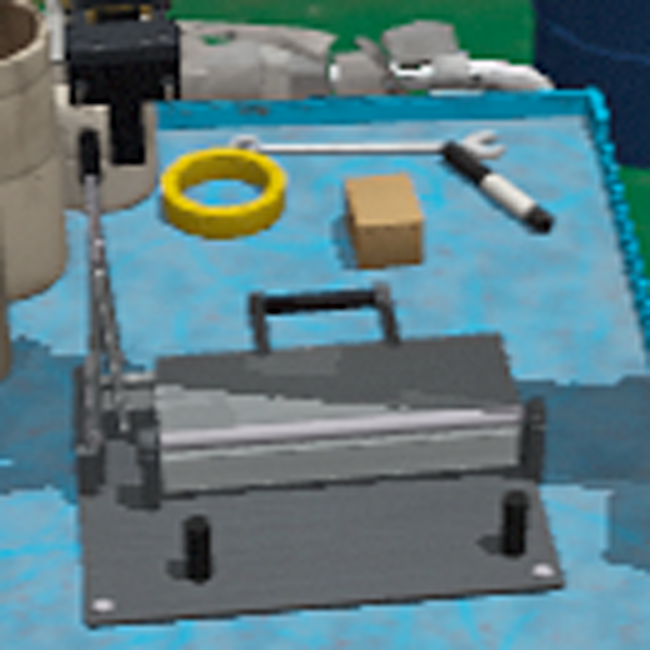

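Run:
```python
from h import *
import pickle
L=pickle.load(open("w19.pkl","rb"))
save(L[0],"w19c0",(240,10,480,250),3); save(L[1],"w19c1",(220,0,460,200),3.2)
for p,q in [((341,109),(304,48)),((341,193),(304,127))]:
    print(tri([(L[0],np.array(p)/1.25),(L[1],np.array(q)/1.25)]))
```

```text
(array([ 0.49378184, -0.15954849,  0.06084073]), [np.float64(0.0007390926483252574), np.float64(0.0007390926483252256)])
(array([ 0.57315747, -0.15410953,  0.064677  ]), [np.float64(0.00022787972935695298), np.float64(0.00022787972935695884)])
```

View pics/w19c0.png

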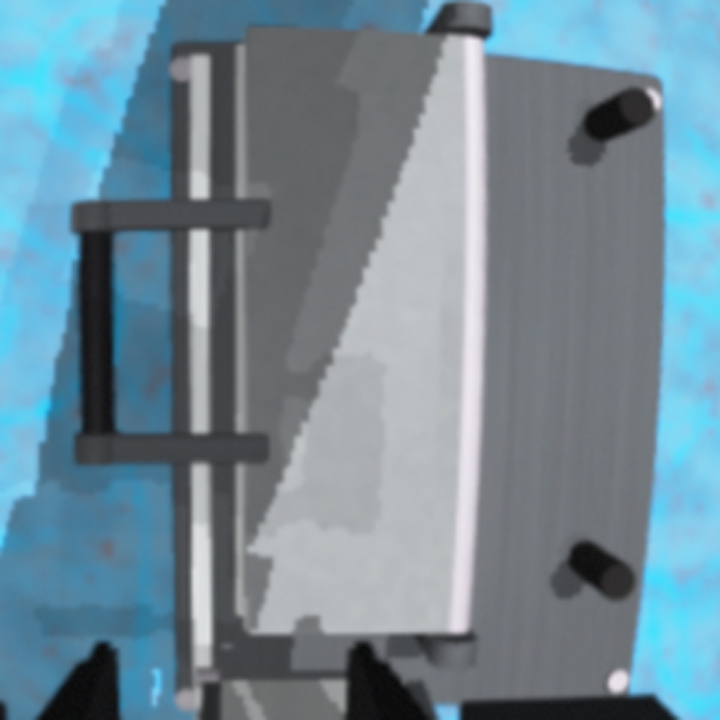

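View pics/w19c1.png

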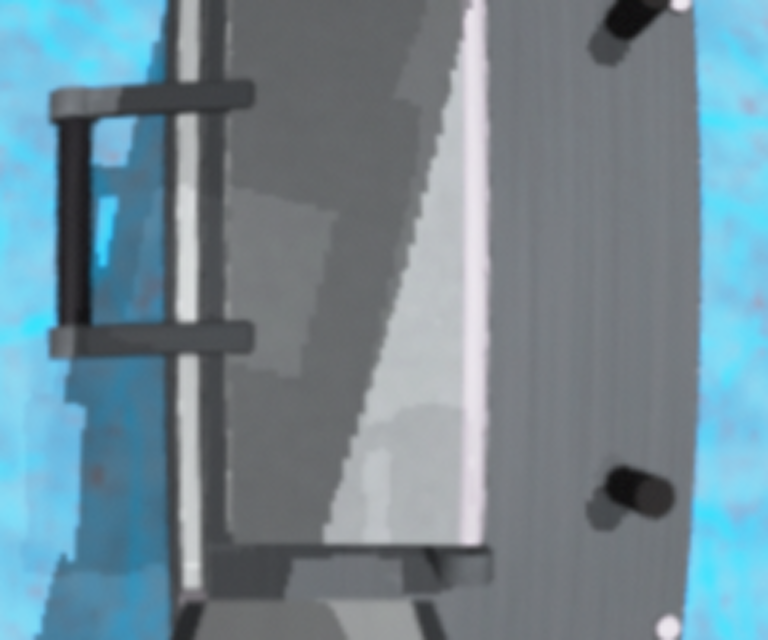

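Run:
```python
from sw import *
Q=S(np.pi)+[0,0,0.002]
arm.movep(Q+[0.0,0,0.12],o); arm.movel(Q,o,0.12); print(F(),np.round(read_position(),4))
arm.gripper_to(0,12); print(read_width(),F())
t,off=swinga(np.pi,2.0,8,0.0,0.09); print(t,off,read_time_s())
save(cam("wrist"),"w20",s=1.25); save(cam("scene"),"sc8",(270,120,410,240),5.5)
```

```text
[ 0.  -0.4  0.4] [ 0.5352 -0.1582  0.044 ]
0.013450643344389172 [ 0.2 -1.2  1. ]
3.0 [ 0.1 -4.4 -1.5] [ 0.0001 -0.0006  0.0001] 0.0138 0.0
2.86 [ 0.4 -5.8 -0.6] [ 0.0002 -0.0013  0.0001] 0.0134 0.0007
2.71 [-0.3 -5.5  0.8] [ 0.0003 -0.0021  0.0004] 0.0138 0.0017
2.57 [-0.7 -5.8  1.4] [ 0.0003 -0.003   0.0012] 0.0138 0.0026
2.43 [-1.9 -6.7  4.1] [ 0.0004 -0.0038  0.0025] 0.014 0.0036
2.29 [-1.4 -6.3  4.7] [ 0.0005 -0.0042  0.0041] 0.0141 0.0049
2.14 [-2.6 -5.5  6. ] [ 0.0005 -0.0043  0.006 ] 0.014 0.0062
2.0 [-2.9 -6.   8.4] [ 0.0005 -0.0038  0.0079] 0.0138 0.0076
2.0 0.009393262658517143 60.5667
```

View pics/w20.png

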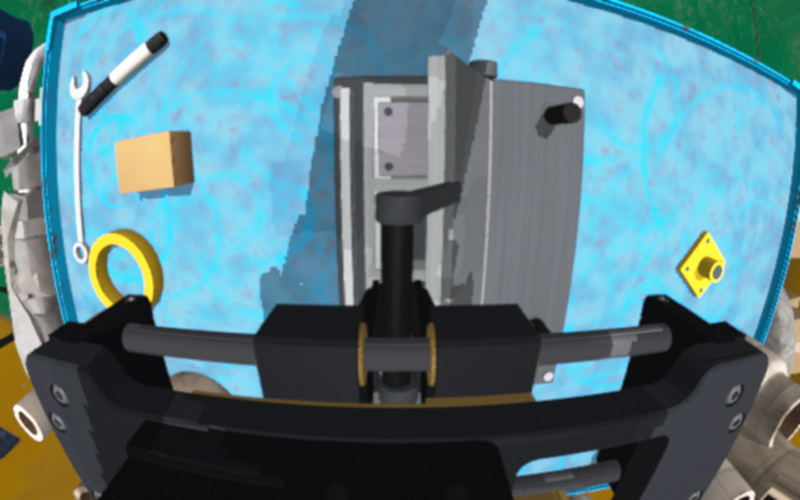

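Stub in nest 0 shows face-down (around (405,140)). I'll carry on swinging back.

Run:
```python
from sw import *
t,off=swinga(2.0,0.10,15,0.0093,0.09); print(t,off,read_time_s())
t,off=swinga(0.1,0.0,1,off,0.06)
for d in (0.002,0.004,0.006):
    arm.movel(S(0)+[0,0,-d],o,0.04); f=F(); print(d,f,np.round(read_position(),4))
    if f[2]>10: break
arm.gripper_to(0.045); arm.dwell(.4); print(F())
p=np.array(read_position()); arm.movel(p+[0,0,0.12],None,0.2)
arm.movep((0.52,-0.06,0.27),[np.pi,0,np.pi/2+YAW]); arm.dwell(.2)
c=cam("wrist"); save(c,"w21",(150,0,470,240),2.5); save(cam("scene"),"sc9",(270,150,410,250),5.5); print(read_time_s())
```

```text
1.87 [-1.2 -3.6  7.3] [ 0.0006 -0.0027  0.0094] 0.0139 0.0093
1.75 [ 1.8 -1.5  3.6] [ 0.0005 -0.0014  0.0105] 0.0137 0.0107
1.62 [2.8 0.4 2.9] [ 0.0003 -0.      0.0112] 0.0136 0.0114
1.49 [3.4 0.6 1.3] [0.0001 0.0014 0.0116] 0.0139 0.0119
1.37 [4.9 0.8 0.7] [-0.0002  0.003   0.0116] 0.0136 0.0121
1.24 [3.2 1.4 0.1] [-0.0005  0.0048  0.0111] 0.0136 0.0122
1.11 [ 4.  -0.4 -1.5] [-0.0007  0.0063  0.0103] 0.0138 0.0123
0.99 [ 3.1 -0.1 -1.7] [-0.0008  0.0073  0.0092] 0.0139 0.012
0.86 [ 3.  -1.8 -2.9] [-0.0009  0.008   0.0079] 0.0136 0.0118
0.73 [ 3.2 -4.3 -5.7] [-0.0009  0.0079  0.0067] 0.0137 0.0112
0.61 [ 2.3 -5.3 -4.2] [-0.0009  0.0074  0.0052] 0.0133 0.0099
0.48 [ 1.9 -5.6 -5.1] [-0.0008  0.0065  0.0036] 0.0134 0.0087
0.35 [ 1.3 -8.8 -3.9] [-0.0007  0.0051  0.0021] 0.0139 0.0074
0.23 [  1.2 -11.6  -3.4] [-0.0006  0.003   0.001 ] 0.0128 0.0057
0.1 [  3.2 -13.1  -0.6] [0.0005 0.0007 0.0012] 0.0137 0.0036
0.1 0.0012670228600010864 66.2667
0.0 [ 2.7 -8.9  7.5] [0.0044 0.0001 0.0048] 0.0138 0.0013
0.002 [ 1.9 -4.7 12.2] [0.5199 0.1376 0.0446]
[-0.4  0.2  0.4]
70.2083
```

View pics/w21.png

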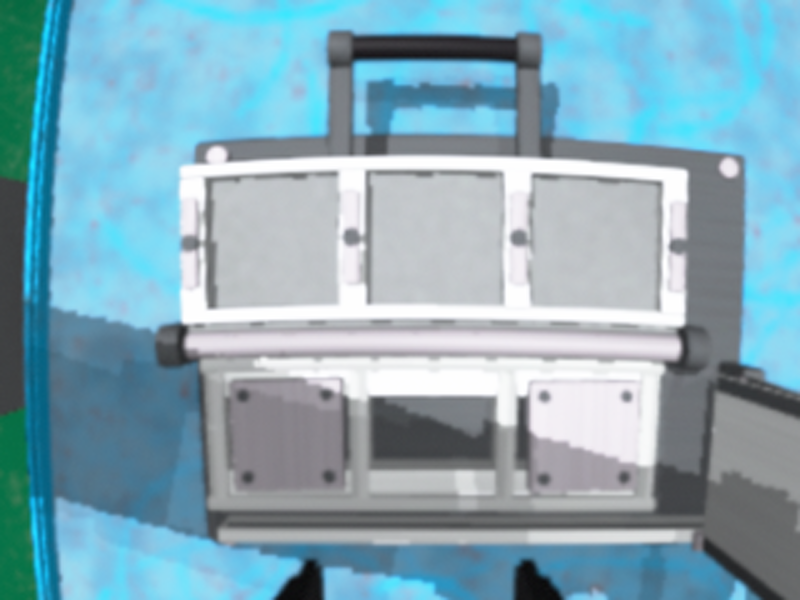

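View pics/sc9.png

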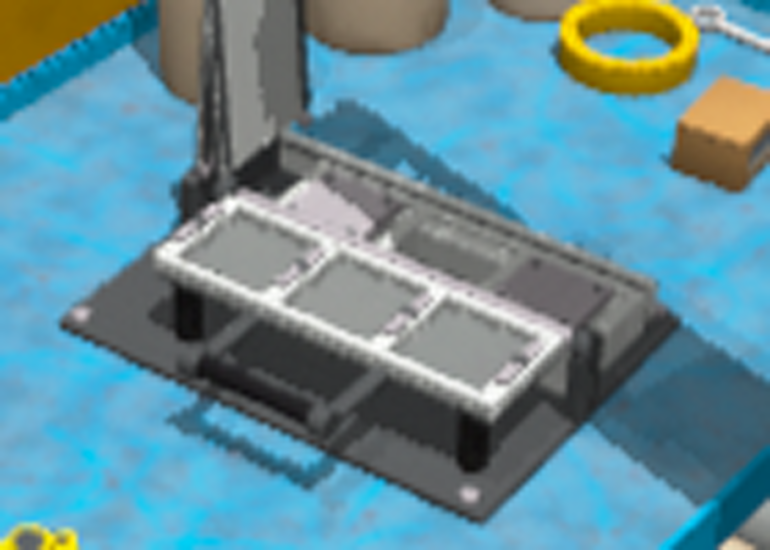

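Run:
```python
from h import *
c=cam("wrist")
for q in [[(530,380),(639,380),(641,493),(529,492)],[(231,380),(343,379),(346,493),(229,493)]]:
    X=[onz(c,(150+u/2.5,v/2.5),0.044) for u,v in q]
    m=np.mean(X,0); d=m-(np.array([0.5248,-0.0102,0])); print(m.round(4),"fixture",d@ex,d@ey,[round(np.linalg.norm(X[i]-X[(i+1)%4])*1000,1) for i in range(4)])
save(c,"w22",(225,120,420,210),4)
```

```text
[ 0.6085 -0.056   0.044 ] fixture 0.08058570328442667 -0.051095508950582576 [np.float64(58.6), np.float64(61.8), np.float64(62.3), np.float64(59.9)]
[ 0.451  -0.0667  0.044 ] fixture -0.07726907351155633 -0.05161231053069026 [np.float64(59.2), np.float64(60.7), np.float64(63.9), np.float64(61.3)]
```

View pics/w22.png

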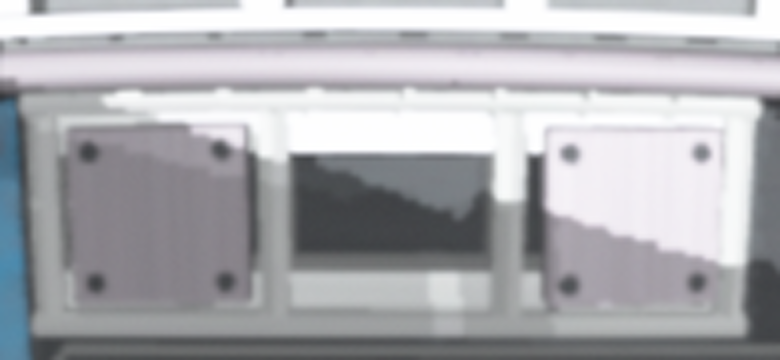

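Run:
```python
from op import *
arm.gripper_to(0.04)
arm.movep(P(1.268)+[0,0,0.07],o); arm.movel(P(1.268),o,0.12); print(F(),np.round(read_position(),4))
arm.gripper_to(0,20); print(read_width(),F())
for t in np.linspace(1.268,0,9)[1:]:
    arm.movel(P(t),o,0.08); f=F(); w=read_width(); print(round(t,2),f,(np.array(read_position())-P(t)).round(4),round(w,4))
    if np.linalg.norm(f)>45 or w<0.013: print("STOP");break
print(read_time_s())
save(cam("wrist"),"w23",s=1.25)
```

```text
[-0.2 -0.6  0.4] [ 0.6906 -0.1436  0.1948]
0.015317889399647858 [-5.2  0.1  4.2]
1.11 [-1.4  0.7  4.4] [ 0.0001 -0.0001  0.0008] 0.0155
0.95 [-2.3 -0.1  3.3] [-0.0005 -0.     -0.0002] 0.0156
0.79 [0.2 0.3 1. ] [-0.0005  0.     -0.0008] 0.0156
0.63 [ 1.   0.5 -2.9] [-0.0007  0.0001 -0.0011] 0.0154
0.48 [ 0.5  0.9 -1.4] [-0.0007  0.0001 -0.0008] 0.0155
0.32 [0.6 1.2 0. ] [-0.0007  0.0001 -0.0007] 0.0154
0.16 [-1.4  1.6 -0.4] [-0.0007  0.0001 -0.0006] 0.0156
0.0 [-6.1  1.4  0.5] [-0.0012  0.0001 -0.0004] 0.0157
76.15
```

View pics/w23.png

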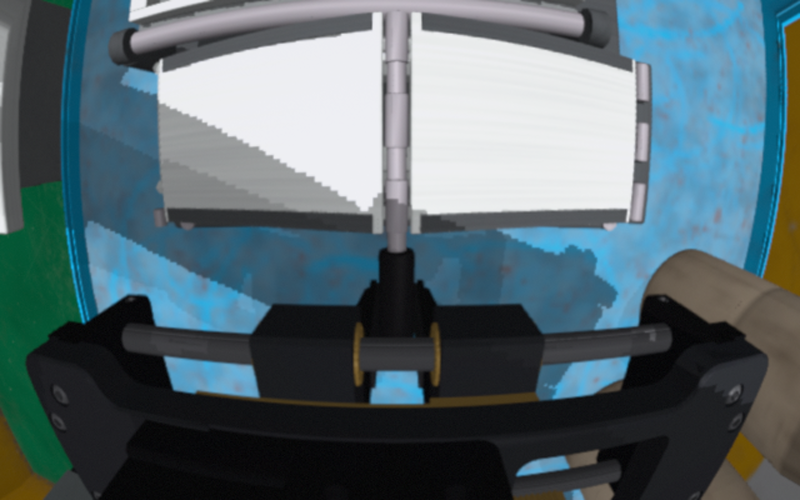

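Image matches w3 at the start (the fold sits at column 398). Next I'll press down a little until I feel the stop, then release.

Run:
```python
from op import *
for d in (0.002,0.004,0.006,0.008):
    arm.movel(P(0)+[0,0,-d],o,0.04); f=F(); print(d,f,np.round(read_position(),4))
    if f[2]>18: break
arm.gripper_to(0.04); arm.dwell(.2); print(F())
p=np.array(read_position()); arm.movel(p+[0,0,0.12],None,0.2)
import pickle
L=[]
for i,q in enumerate([(0.45,-0.17,0.32),(0.58,-0.17,0.32)]):
    arm.movep(q,[np.pi,0,np.pi/2]); arm.dwell(.25); c=cam("wrist"); L.append(c); save(c,f"w24{i}",s=1.25)
pickle.dump(L,open("w24.pkl","wb"))
arm.movep((0.40,-0.35,0.32),[np.pi,0,np.pi/2-0.6]); arm.dwell(.2)
save(cam("side"),"sd10"); save(cam("scene"),"sc10"); print(read_time_s())
```

```text
0.002 [-7.3  2.6  1.4] [ 0.5596 -0.152   0.0789]
0.004 [-9.4 -0.   1.5] [ 0.559  -0.152   0.0767]
0.006 [-9.9  0.4  1.9] [ 0.5586 -0.1521  0.0745]
0.008 [-13.5   0.8   7.1] [ 0.5585 -0.1521  0.0737]
[-0.8 -0.2  0.5]
82.0
```

View pics/w240.png

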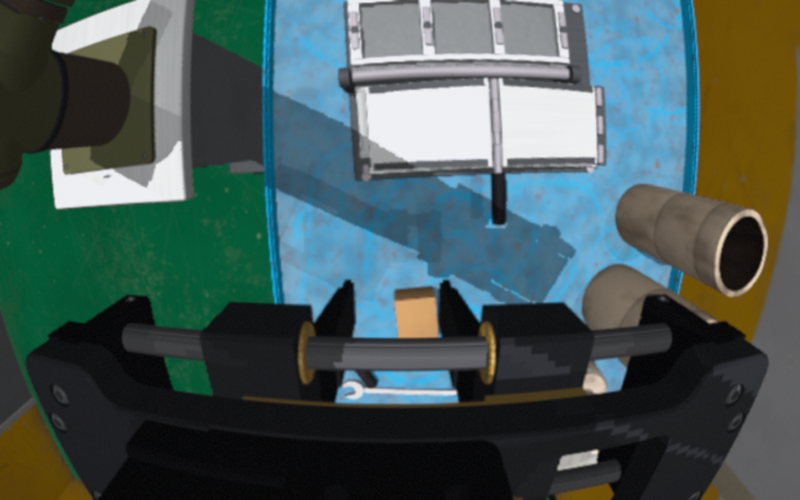

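View pics/w241.png

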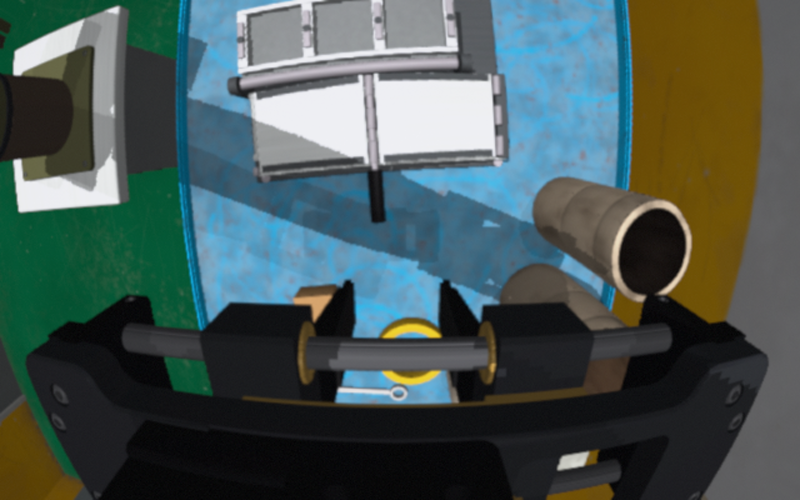

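View pics/sc10.png

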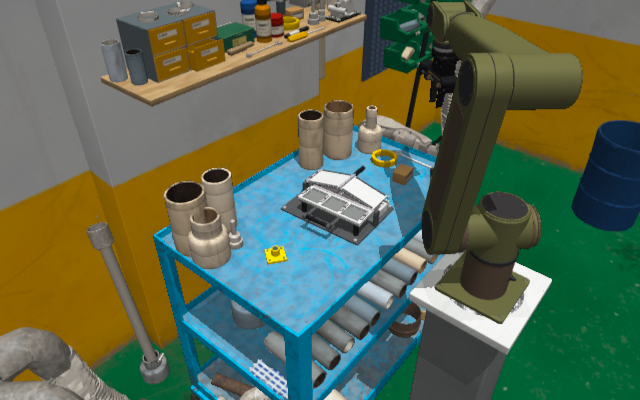

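View pics/sd10.png

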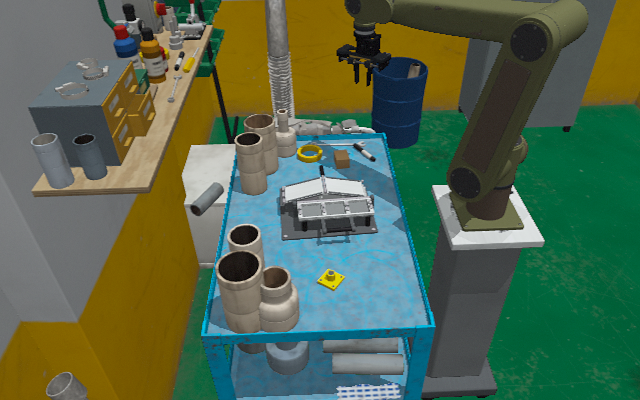

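Run:
```python
from h import *
import pickle
L=pickle.load(open("w24.pkl","rb"))
for p,q in [((499,174),(374,171)),((498,224),(377.5,221))]:
    X,r=tri([(L[0],np.array(p)/1.25),(L[1],np.array(q)/1.25)]); print(X.round(4),np.round(r,4))
hand_in(); print(read_time_s())
```

```text
[ 0.5565 -0.124   0.0914] [0. 0.]
[ 0.5594 -0.1781  0.0863] [0.0004 0.0004]
the job is handed in; nothing more can be done
the job is handed in; nothing more can be done
```

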